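Check exhibit cases into the store bay

ROBOT

A 6-joint arm with a two-finger parallel gripper is mounted at the origin on the work surface. World frame = base frame: x ahead of the robot, y to its left, z up, the work surface at z = 0. Lengths are in m, angles in rad, forces in N, time in s.
With the tool pointing down it reaches from about 0.35 to 0.975 m from the base axis. Payload 4.9 kg.
Tool frame: the origin (TCP) lies between the finger pads; the fingertips stand 22 mm ahead of it and the grasp point (between the pads) lies 3 mm ahead of it; z points along the fingers, y is the line along which they close (so a half turn about z gives the same grasp; the last joint's range is limited). The gripper opens to 85 mm and grips with 20 to 120 N. Pads are 22 mm wide; open, the fingers measure 114 mm over their backs; the gripper's body (76 mm by 85 mm) begins 54 mm behind the grasp point. The pads swing forward as they close: fully open they stand 13 mm farther back than shut.
Start: joints at [1.134, 0.053, 1.613, -0, 1.476, -0.119], TCP at [0.195, 0.594, 0.253] pointing down, gripper open.
Joint ranges: [-3.01, 3.01], [-1.01, 2.22], [0.06, 2.58], [-1.02, 4.17], [0.09, 2.62], [-3.14, 3.14]. Speed limits (rad/s): [2.57, 2.57, 3.14, 3.14, 3.14, 3.14].

INTERFACE

Orientations are given as a unit quaternion [w, x, y, z].
In Python, from plant import state, grab_frame, get_calibration, job_done, recognise, regions_of gives the robot as it stands.
- The arm moves only by the tool apply_moves, never from a script. Its argument "targets" is a list of rows, each an object with "translation": the shift along the tool's x, y, z normalised to -1 to 1, where 1 is 100 mm, a list of three; "twist": the turn about the tool's z normalised to -1 to 1, where 1 is 0.1 rad; "hand": the opening, from 0 (shut) to 1 (fully open). A call has 1 to 8 rows; each row shifts and turns the commanded pose from where the row before left it, along the tool's axes as they then stand; what a row does not reach is not made up. A row lasts 1/10 s, in which the tool goes at most 50 mm and 8.59 degrees, less where a joint would pass 70% of its speed; a pose out of reach is approached as far as the arm can. A call with a number of a shift or a turn outside -1 to 1 is refused whole. A call with a gripper value outside its range is refused whole. The fingers move at their own pace and stop on an object; the grip force is fixed at half the most. Time passes only in rows, so rows that do not move let the fingers close. It gives the time, the measured TCP pose, the force, the opening and the grip force at its end, in the units of the state.
- state(): the state, without advancing time (a new reading comes with each control period).
- grab_frame(name): name is "side" or "top" or "wrist"; returns the picture (480x640x3 uint8, red, green, blue); there is no depth.
- get_calibration(name): a dict with "camera_matrix" (3x3 intrinsics, pixels), "pose" (4x4, takes a point from camera to world coordinates). Camera axes: x right, y up, looking along -z (the intrinsics and any distortion apply to the point x, -y, -z); pixel columns grow to the right and rows downward; lengths in m; the calibration is good to about 2 mm. A picture is of the moment at which its call begins: read the wrist's pose just before it. get_calibration takes no time and is no camera call; for the wrist camera it gives the pose at the moment of the call.
- job_done(): hands the job in; it is judged then, once.
Trained networks look in the newest picture that a camera, given by its name, has taken for a name from the list of things; names that differ only in an ending like _2 or _b are one class to them, and where a whole thing is asked for, a point or a joint stands for the part that bears it (a point fixed in the world has none). Each returns a list of dicts, best first, with "score" (0 to 1); they miss things now and then, are a little off and sometimes report something else, mostly with a low value. They report only what shows in the picture. A call takes as long as a camera call. They do not tell look-alikes from the thing itself.
- recognise(camera, query): "point" ([x, y, z] in m, in world coordinates, good to about 4 mm: the middle of the surface that is visible of it).
- regions_of(camera, query): "pixels" (480x640 bool, what is visible of it).
The state is a dict: "time": time; "joint_pos": joint angles; "joint_vel": joint speeds; "joint_efforts": joint torques, N m; "tool_pos": TCP position; "tool_rot": TCP orientation; "contact_force": force on the tool from outside, world axes, zero at the start; "ft_torque": the same for the moment, N m; "gripper_width": opening from 0.0 (shut) to 1.0 (fully open); "grasp_force": force on a finger pad.
Only numpy, scipy, OpenCV 4.12 (cv2) and the standard library are available. Lean on these libraries where they do the work, as an engineer would, in place of code of your own. Each camera call takes 0.05 s, during which the arm holds its last target. There are 200 camera calls.

TASK

First load all the exhibit cases, upright and side by side on its floor, into the tray while it stands outside the bay; then slide the tray handle-last under the shelf board, fully home against the back stop, without the tray or any case striking the board. After that take the green marker plate off the two pins on the board and lay it flat in the black bin, and finally set the red plate down over both pins, flat on the board. Leave the other things on the table where they are.

Things in the scene. Friction and masses are not known exactly. Their poses are not given: they have to be found in the camera images.
- bay: Fixed pine shelf bay. Origin on the table under the centre of the tray's home place; +x from the open mouth inwards, z up. Clear width between posts: y -120 to +120 mm. Board overhead: x -106 to +129, y -142 to +142 mm, underside 86 mm and top 104 mm above the table. Back stop 30 mm high, face at x = +107 mm: the home tray's origin is about here. Side rails 20 mm high.
- board: The shelf board of the bay (the overhang), 235 x 284 x 18 mm, with the twin pins standing on its top. Origin on the underside of the board, straight above the bay's origin; same axes as the bay.
- pin_mid (a point): Point on the top of the shelf board midway between the two upright steel pins, 104 mm above the table; same axes as the bay. The pins, 9 mm in diameter, round-topped and 28 mm high, stand at y = -45 and +45 mm from it.
- tray: Low white open tray, loose, 210 x 210 mm outside, 40 mm high, walls and floor 5 mm, 0.4 kg. Origin under its centre, z up. A blue upright fin handle, 14 mm thick (y), sticks out of the -x wall: x -105 to -175 mm, z 12 to 75 mm. It enters the bay +x side first, tray and bay axes agreeing.
- case1: Hard exhibit case, orange, 76 (x) x 44 (y) x 30 mm high, about 0.14 kg, with a grip rib on its lid: 46 mm long (x), 12 mm thick (y), standing from z = 30 to z = 58 mm. Origin at the centre of its underside, z up. May be absent (3 to 5 of the five cases are there).
- case2: Hard exhibit case, yellow, 76 (x) x 44 (y) x 30 mm high, about 0.14 kg, with a grip rib on its lid: 46 mm long (x), 12 mm thick (y), standing from z = 30 to z = 58 mm. Origin at the centre of its underside, z up. May be absent (3 to 5 of the five cases are there).
- case3: Hard exhibit case, black (white rib), 76 (x) x 44 (y) x 30 mm high, about 0.14 kg, with a grip rib on its lid: 46 mm long (x), 12 mm thick (y), standing from z = 30 to z = 58 mm. Origin at the centre of its underside, z up. May be absent (3 to 5 of the five cases are there).
- case4: Hard exhibit case, blue, 76 (x) x 44 (y) x 30 mm high, about 0.14 kg, with a grip rib on its lid: 46 mm long (x), 12 mm thick (y), standing from z = 30 to z = 58 mm. Origin at the centre of its underside, z up. May be absent (3 to 5 of the five cases are there).
- case5: Hard exhibit case, grey, 76 (x) x 44 (y) x 30 mm high, about 0.14 kg, with a grip rib on its lid: 46 mm long (x), 12 mm thick (y), standing from z = 30 to z = 58 mm. Origin at the centre of its underside, z up. May be absent (3 to 5 of the five cases are there).
- plate_green: Green marker plate, at first on the two pins on the shelf board, its x along the bay's y. 130 (x) x 56 (y) x 6 mm, 0.06 kg, origin at the centre of its underside, z up. Two through holes of 13 mm diameter at x = -45 and +45 mm. In the middle a grip rib 44 mm long (x), 12 mm thick (y), from z = 6 to z = 34 mm. Either way round is right.
- plate_red: Red marker plate, loose on the table. 130 (x) x 56 (y) x 6 mm, 0.06 kg, origin at the centre of its underside, z up. Two through holes of 13 mm diameter at x = -45 and +45 mm. In the middle a grip rib 44 mm long (x), 12 mm thick (y), from z = 6 to z = 34 mm. Either way round is right.
- bin: Shallow black open box for spare plates, fixed, 190 (x) x 100 (y) x 25 mm high, walls and floor 4 mm. Origin under its centre, z up.
- tape: Bystander, not part of the job: roll of tape lying flat, 96 mm across, 24 mm high. Origin at the centre of its underside.
- mug: Bystander, not part of the job: blue mug, 80 mm across, 90 mm high. Origin at the centre of its underside.
- ink_pad: Bystander, not part of the job: dark ink pad among the cases, 60 x 40 x 18 mm. Origin at the centre of its underside.
- carton: Bystander, not part of the job: cardboard carton, 90 x 70 x 60 mm. Origin at the centre of its underside.
- bottle: Bystander, not part of the job: white bottle, 60 mm across, 150 mm high. Origin at the centre of its underside.
- notepad: Bystander, not part of the job: notepad, 80 x 60 x 15 mm. Origin at the centre of its underside.
Things that resemble listed ones, but are neither listed nor needed, are in the scene too. What is shaped like the case1 but pink or purple is not meant.

How it is judged:
On the way, in this order (a step that is already met when the one before it is completed fails the run):
1. all the cases present stand in the tray, the tray still outside the bay (x of case1 in the frame of tray between -0.09 and 0.09 m and y of case1 in the frame of tray between -0.09 and 0.09 m and z of case1 in the frame of tray between -0.005 and 0.018 m and angle between each of case1, case2, case3, case4, case5's own z axis and vertical below 0.2 rad and x of case2 in the frame of tray between -0.09 and 0.09 m and y of case2 in the frame of tray between -0.09 and 0.09 m and z of case2 in the frame of tray between -0.005 and 0.018 m and x of case3 in the frame of tray between -0.09 and 0.09 m and y of case3 in the frame of tray between -0.09 and 0.09 m and z of case3 in the frame of tray between -0.005 and 0.018 m and x of case4 in the frame of tray between -0.09 and 0.09 m and y of case4 in the frame of tray between -0.09 and 0.09 m and z of case4 in the frame of tray between -0.005 and 0.018 m and x of case5 in the frame of tray between -0.09 and 0.09 m and y of case5 in the frame of tray between -0.09 and 0.09 m and z of case5 in the frame of tray between -0.005 and 0.018 m and x of tray in the frame of bay below -0.15 m), for 0.2 s.
2. the loaded tray is home under the shelf board (x of case1 in the frame of tray between -0.09 and 0.09 m and y of case1 in the frame of tray between -0.09 and 0.09 m and z of case1 in the frame of tray between -0.005 and 0.018 m and angle between each of case1, case2, case3, case4, case5's own z axis and vertical below 0.2 rad and x of case2 in the frame of tray between -0.09 and 0.09 m and y of case2 in the frame of tray between -0.09 and 0.09 m and z of case2 in the frame of tray between -0.005 and 0.018 m and x of case3 in the frame of tray between -0.09 and 0.09 m and y of case3 in the frame of tray between -0.09 and 0.09 m and z of case3 in the frame of tray between -0.005 and 0.018 m and x of case4 in the frame of tray between -0.09 and 0.09 m and y of case4 in the frame of tray between -0.09 and 0.09 m and z of case4 in the frame of tray between -0.005 and 0.018 m and x of case5 in the frame of tray between -0.09 and 0.09 m and y of case5 in the frame of tray between -0.09 and 0.09 m and z of case5 in the frame of tray between -0.005 and 0.018 m and x of tray in the frame of bay between -0.015 and 0.02 m and y of tray in the frame of bay between -0.022 and 0.022 m and height (world z) of tray below 0.01 m and angle between the x axis of tray and the x axis of bay, either way round below 0.15 rad), for 0.2 s.
3. the green plate lies in the bin (x of plate_green in the frame of bin between -0.07 and 0.07 m and y of plate_green in the frame of bin between -0.045 and 0.045 m and z of plate_green in the frame of bin below 0.02 m and angle between plate_green's own z axis and vertical below 0.3 rad), for 0.2 s.
4. the red plate sits flat on both pins (horizontal distance between plate_red and pin_mid below 0.006 m and z of plate_red in the frame of pin_mid below 0.005 m and angle between the x axis of plate_red and the y axis of bay, either way round below 0.1 rad and angle between plate_red's own z axis and vertical below 0.08 rad), for 0.2 s.
At the end, for the whole second after the job is handed in: Every case present is flat (0.2 rad) on the tray floor; the tray is in the bay within 15 mm of home depth, 22 mm sideways, 0.15 rad; the green plate lies in the bin (0.3 rad of flat); the red plate is on both pins within 6 mm, under 5 mm above the board; all at rest (all of step 2 and all of step 3 and all of step 4 and linear speed of each of case1, case2, case3, case4, case5, tray, plate_red, plate_green below 0.02 m/s); the robot touches nothing.
It fails at once if the tray or a case strikes the shelf board (over 2 N) (contact force between any of case1, case2, case3, case4, case5, tray and board above 2 N).
It fails at once if a bystander is shoved more than 80 mm or tipped over (distance of any of tape, mug, ink_pad, carton, bottle, notepad from where it was at the start of the episode above 0.08 m or angle between any of tape, mug, ink_pad, carton, bottle, notepad's own z axis and vertical above 0.6 rad).
Of case1, case2, case3, case4, case5 only 3 to 5 are there at a start; the rules pass over those that are not, and their reading is None.
At some moment in a run one of case1, case2, case3, case4, case5, tray, plate_red may be knocked a few centimetres aside while the robot is not near it.
It also fails if it takes over 208 s, if anything falls off the work surface, if the arm or the gripper's body presses on something with over 40 N, if the wrist force passes 120 N, or if a joint passes its speed limit or range.

## Working session

There is one attempt and no reset: what is moved stays moved. The work goes in short steps, Python scripts to look and compute and a tool call to move; the robot and the scene stay as the last step left them, time stands still between calls to the robot, and variables do not carry over. Pictures are saved under pics/ and viewed, at most 20 in all, crops included, and the job is handed in when it is done.

Besides the shell and the picture viewer there is one more tool, called after "Request:" in YAML: its name, and indented under it one key for each argument. apply_moves: Moves the arm, as the interface text tells. Its arguments: {"type":"object","properties":{"targets":{"type":"array"}},"required":["targets"]}

```bash
ls; mkdir -p pics; cat > h.py <<'E'
import numpy as np, cv2
from plant import *
def pic(n,f):
    im=grab_frame(n); cv2.imwrite(f'pics/{f}.png',im[:,:,::-1]); return im
def cam(n):
    c=get_calibration(n); return np.array(c['camera_matrix']),np.array(c['pose'])
def px2w(n,u,v,z,c=None):
    K,P=c or cam(n); d=np.linalg.inv(K)@[u,v,1]; d=P[:3,:3]@[d[0],-d[1],-d[2]]
    return P[:3,3]+d*(z-P[2,3])/d[2]
def w2px(n,p,c=None):
    K,P=c or cam(n); q=P[:3,:3].T@(np.array(p)-P[:3,3]); r=K@[q[0],-q[1],-q[2]]; return r[:2]/r[2]
E
python3 - <<'E'
from h import *
print(get_calibration('top'));print(get_calibration('side'))
for c in('top','side'): pic(c,c+'0')
for q in 'bay board tray case1 case2 case3 case4 case5 plate_green plate_red bin tape mug ink_pad carton bottle notepad'.split():
    print(q,[(np.round(r['point'],3).tolist(),round(r['score'],2)) for r in recognise('top',q)])
print(state())
E
```

```text
pics
{'camera_matrix': array([[554.38783368,   0.        , 313.91935121],
       [  0.        , 554.38783368, 240.32231714],
       [  0.        ,   0.        ,   1.        ]]), 'pose': array([[ 1.09297597e-02,  9.98047206e-01, -6.15005308e-02,
         4.46511618e-01],
       [-9.99939988e-01,  1.09550906e-02,  7.46960462e-05,
        -3.36477440e-02],
       [ 7.48294069e-04,  6.14960236e-02,  9.98107048e-01,
         1.68696613e+00],
       [ 0.00000000e+00,  0.00000000e+00,  0.00000000e+00,
         1.00000000e+00]])}
{'camera_matrix': array([[492.49215099,   0.        , 320.60254815],
       [  0.        , 492.49215099, 246.39800746],
       [  0.        ,   0.        ,   1.        ]]), 'pose': array([[ 0.88435176,  0.34217602, -0.31754925,  0.16954453],
       [-0.46671278,  0.66272669, -0.58563856, -0.75566216],
       [ 0.01005689,  0.66611479,  0.74578144,  0.98989836],
       [ 0.        ,  0.        ,  0.        ,  1.        ]])}
bay [([0.507, 0.37, 0.105], 0.59)]
board [([0.513, 0.374, 0.1], 0.7)]
tray [([0.48, 0.032, 0.003], 0.9)]
case1 [([0.443, -0.396, 0.03], 0.92), ([
[... 1398 characters left out ...]
3400840e+00,  5.27247680e-02,  1.61289544e+00, -1.59990170e-05,
        1.47600211e+00, -1.19007083e-01]), 'joint_vel': array([ 4.01806836e-04,  6.39988694e-05, -8.90166783e-04, -9.94282818e-04,
        3.21417911e-04, -5.16310452e-04]), 'joint_efforts': array([ 4.03374233e-04, -3.93674040e+01, -3.70485413e+01, -1.14826180e-04,
        3.32484560e-04, -5.47141383e-06]), 'tool_pos': array([0.19528737, 0.59368853, 0.25329093]), 'tool_rot': array([ 3.58880094e-06,  1.58221957e-01,  9.87403571e-01, -1.64487864e-05]), 'contact_force': array([-0.14725616, -0.32952557,  1.02187188]), 'ft_torque': array([-0.00081485,  0.00368701, -0.00466687]), 'grasp_force': 0.0, 'gripper_width': 0.999778225190183}
```

View pics/top0.png

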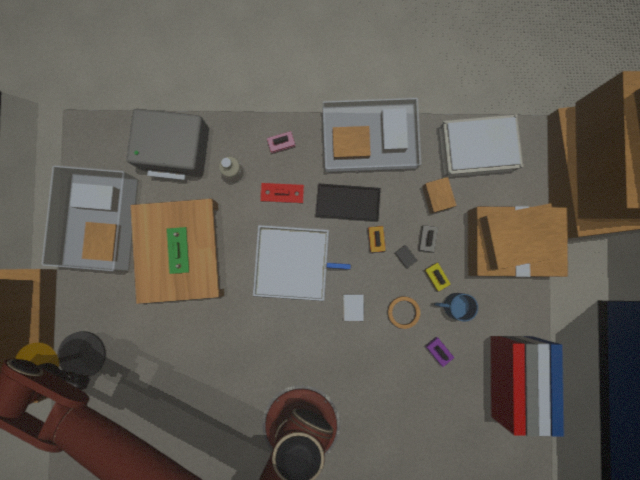

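View pics/side0.png

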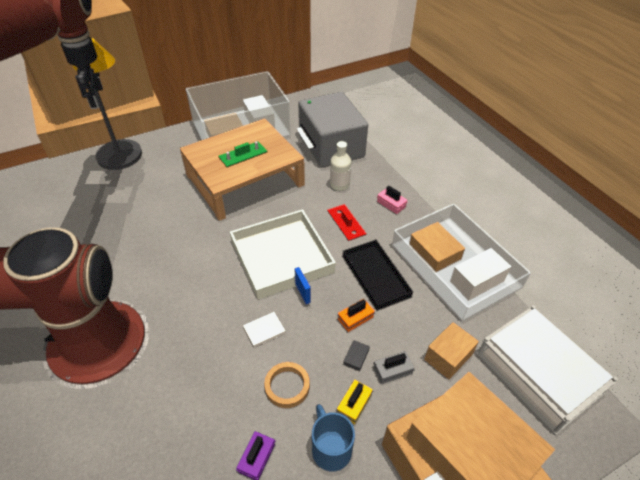

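The top view shows three wanted cases: orange (376,239), grey (428,238) and yellow (438,277). Look-alikes to avoid are pink (281,142), purple (440,352) and the ink pad (405,257). The red plate is at (282,193), the green plate at (178,250), the tray at (291,263) with its handle at (340,267), and the bin at (348,202). The other white trays and boxes are background.

```bash
cat >> h.py <<'E'
def rect(n,m,z,c=None):
    """min-area rect of the mask's outline projected to height z: centre, (long, short), yaw of long side"""
    cs,_=cv2.findContours(m.astype(np.uint8),cv2.RETR_EXTERNAL,cv2.CHAIN_APPROX_NONE)
    k=max(cs,key=cv2.contourArea)[:,0,:]; c=c or cam(n)
    w=np.array([px2w(n,u,v,z,c)[:2] for u,v in k])
    (cx,cy),(a,b),t=cv2.minAreaRect((w*1000).astype(np.float32)); t=np.radians(t)
    if a<b: a,b,t=b,a,t+np.pi/2
    t=(t+np.pi/2)%np.pi-np.pi/2
    return np.round([cx,cy,a,b],1),round(t,3)
def hsv(im,lo,hi,win=None):
    m=cv2.inRange(cv2.cvtColor(im,cv2.COLOR_RGB2HSV),np.array(lo),np.array(hi))
    if win is not None:
        k=np.zeros_like(m);u0,u1,v0,v1=win;k[v0:v1,u0:u1]=1;m=m*k
    return m
def go(x,y,z,yaw=None):
    """deltas in tool axes to reach TCP target; yaw = world angle of tool closing line (mod pi)"""
    from scipy.spatial.transform import Rotation as Ro
    s=state();q=s['tool_rot'];R=Ro.from_quat([q[1],q[2],q[3],q[0]]).as_matrix()
    d=R.T@(np.array([x,y,z])-s['tool_pos']); cur=np.arctan2(R[1,1],R[0,1]); tw=0
    if yaw is not None: tw=-((yaw-cur+np.pi/2)%np.pi-np.pi/2)
    print('d tool mm',np.round(d*1000,1),'twist',round(tw,3),'j6',round(s['joint_pos'][5],3),'tcp',np.round(s['tool_pos'],4),'yaw',round(cur,3),'w',round(s['gripper_width'],2),'t',round(s['time'],2))
E
python3 - <<'E'
from h import *
im=cv2.imread('pics/top0.png')[:,:,::-1].copy()
H=cv2.cvtColor(im,cv2.COLOR_RGB2HSV)
for n,u,v in (('o',370,232),('y',432,270),('g',431,245),('r',265,187),('gr',172,235),('bl',340,267)): print(n,H[v,u])
for n,lo,hi,w,z in (('orange',(5,150,80),(22,255,255),(360,395,220,260),.03),('yellow',(22,150,80),(35,255,255),(420,455,255,300),.03),
 ('red',(0,150,80),(8,255,255),(250,315,175,210),.006),('green',(45,120,50),(80,255,255),(150,200,215,285),.11),('handle',(100,150,60),(125,255,255),(320,356,255,280),.075)):
    print(n,rect('top',hsv(im,lo,hi,w),z))
grab_frame('top')
for q,z in (('board',.104),('tray',.04),('bin',.025),('case5',.03)):
    for r in regions_of('top',q):
        m=r['pixels']; v,u=np.nonzero(m); print(q,round(r['score'],2),u.mean().round(),v.mean().round(),rect('top',m,z))
go(.554,-.216,.25)
E
```

```text
o [ 21 169 146]
y [ 30 175 144]
g [30 12 83]
r [  1 181 152]
gr [ 62 119 120]
bl [109 147 142]
orange (array([ 555. , -220.7,   73.9,   42.1]), np.float64(0.103))
yellow (array([ 444.3, -403.1,   74.2,   43.2]), np.float64(0.542))
red (array([695.2,  66.2, 126.2,  53.7]), np.float64(1.529))
green (array([511.4, 354.4, 126.5,  50. ]), np.float64(0.094))
handle (array([ 472.3, -105.9,   61.5,    9.3]), np.float64(1.51))
board 0.69 231.0 169.0 (array([748.9, 209. ,  78.2,  57.1]), np.float64(0.795))
board 0.6 174.0 251.0 (array([511.2, 365.4, 288.5, 241.1]), np.float64(0.095))
tray 0.65 292.0 263.0 (array([478.1,   1.8, 281.6, 212.3]), np.float64(1.5))
bin 0.79 347.0 202.0 (array([ 666.2, -134.8,  192. ,  107. ]), np.float64(1.515))
case5 0.74 439.0 351.0 (array([ 223.8, -407.7,   80.8,   44.8]), np.float64(0.742))
case5 0.61 427.0 239.0 (array([ 557.8, -372.9,   77.2,   47.6]), np.float64(-0.165))
case5 0.59 376.0 239.0 (array([ 553.4, -219.4,   80.2,   46.9]), np.float64(0.095))
case5 0.56 437.0 277.0 (array([ 442.9, -400.4,   77.7,   48.3]), np.float64(0.542))
case5 0.19 459.0 306.0 (array([ 361.9, -460.4,  122. ,   81.3]), np.float64(1.116))
d tool mm [-593.8 -657.1    3.3] twist 0 j6 -0.119 tcp [0.1953 0.5937 0.2533] yaw 1.253 w 1.0 t 1.2
```

Request:
apply_moves:
  targets:
    - {"translation": [-0.3, -0.33, 0], "twist": 0, "hand": 1}
    - {"translation": [-0.3, -0.33, 0], "twist": 0, "hand": 1}
    - {"translation": [-0.3, -0.33, 0], "twist": 0, "hand": 1}
    - {"translation": [-0.3, -0.33, 0], "twist": 0, "hand": 1}
    - {"translation": [-0.3, -0.33, 0], "twist": 0, "hand": 1}
    - {"translation": [-0.3, -0.33, 0], "twist": 0, "hand": 1}
    - {"translation": [-0.3, -0.33, 0], "twist": 0, "hand": 1}
    - {"translation": [-0.3, -0.33, 0], "twist": 0, "hand": 1}

```text
time: 2.0
tool_pos: [0.3411, 0.2663, 0.2536]
tool_rot: [0.0, 0.158, 0.987, 0.0]
contact_force: [0.7, -0.2, 0.3]
gripper_width: 1.003
grasp_force: 0.0
```

Request:
apply_moves:
  targets:
    - {"translation": [-0.3, -0.33, 0], "twist": 0, "hand": 1}
    - {"translation": [-0.3, -0.33, 0], "twist": 0, "hand": 1}
    - {"translation": [-0.3, -0.33, 0], "twist": 0, "hand": 1}
    - {"translation": [-0.3, -0.33, 0], "twist": 0, "hand": 1}
    - {"translation": [-0.3, -0.33, 0], "twist": 0, "hand": 1}
    - {"translation": [-0.3, -0.33, 0], "twist": 0, "hand": 1}
    - {"translation": [-0.3, -0.33, 0], "twist": 0, "hand": 1}
    - {"translation": [-0.3, -0.33, 0], "twist": 0, "hand": 1}

```text
time: 2.8
tool_pos: [0.4867, -0.0598, 0.2536]
tool_rot: [0.0, 0.158, 0.987, 0.0]
contact_force: [0.5, 0.5, -0.1]
gripper_width: 0.997
grasp_force: 0.0
```

Request:
apply_moves:
  targets:
    - {"translation": [-0.3, -0.33, 0], "twist": 0, "hand": 1}
    - {"translation": [-0.3, -0.33, 0], "twist": 0, "hand": 1}
    - {"translation": [-0.3, -0.33, 0], "twist": 0, "hand": 1}
    - {"translation": [-0.24, -0.3, 0], "twist": 0, "hand": 1}
    - {"translation": [0, 0, 0], "twist": -1, "hand": 0.6}
    - {"translation": [0, 0, 0], "twist": -1, "hand": 0.6}
    - {"translation": [0, 0, 0], "twist": -1, "hand": 0.6}
    - {"translation": [0, 0, 0], "twist": -1, "hand": 0.6}

```text
time: 3.6
tool_pos: [0.5543, -0.2162, 0.2532]
tool_rot: [-0.0, -0.043, 0.999, 0.0]
contact_force: [-0.8, -0.1, 0.8]
gripper_width: 0.6
grasp_force: 0.0
```

```bash
python3 - <<'E'
from h import *
go(.555,-.2207,.25,.103+np.pi/2)
c=cam('wrist'); im=pic('wrist','w1'); print(c[1].round(3)); s=state(); print(s['tool_pos'])
print([w2px('wrist',p,c) for p in ((.555,-.2207,.03),(.555,-.2207,.058),tuple(s['tool_pos']))])
for r in recognise('wrist','case1'): print(r)
E
```

```text
d tool mm [-0.4 -4.5  3.2] twist -0.017 j6 -2.154 tcp [ 0.5543 -0.2162  0.2532] yaw 1.657 w 0.6 t 3.6
[[-0.087 -0.961 -0.263  0.488]
 [ 0.996 -0.084 -0.023 -0.222]
 [ 0.    -0.264  0.964  0.374]
 [ 0.     0.     0.     1.   ]]
[ 0.55424948 -0.21615931  0.25327649]
[array([311.57904612, 209.37817825]), array([311.15571696, 215.5380321 ]), array([316.18021974, 326.43116761])]
{'point': [0.8449, 0.0354, 0.0209], 'score': 0.94}
{'point': [0.553, -0.3666, 0.0291], 'score': 0.88}
{'point': [0.5477, -0.2206, 0.0303], 'score': 0.78}
{'point': [0.447, -0.3917, 0.0263], 'score': 0.68}
{'point': [0.5037, -0.3132, 0.0159], 'score': 0.53}
```

View pics/w1.png

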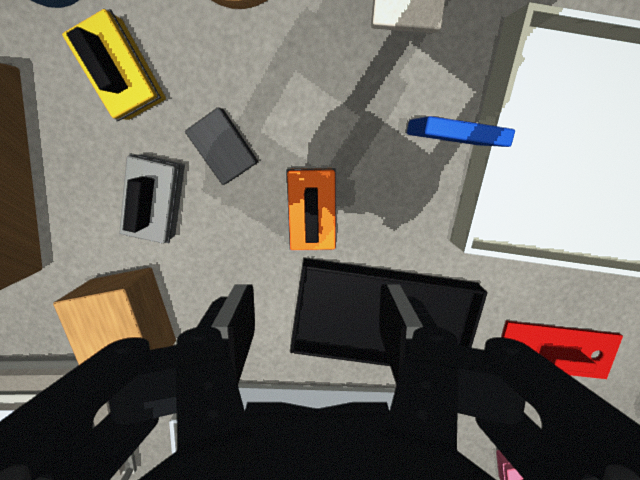

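The wrist view confirms the orange case at (312,209), where I predicted it. Grey is at (150,197), yellow at (115,65), the ink pad at (221,145), the tray handle at (460,130) and a red plate hole at (597,355). Orange is my pick.

Request:
apply_moves:
  targets:
    - {"translation": [0, -0.045, 0.1], "twist": -0.17, "hand": 0.6}
    - {"translation": [0, 0, 0.49], "twist": 0, "hand": 0.6}
    - {"translation": [0, 0, 0.49], "twist": 0, "hand": 0.6}
    - {"translation": [0, 0, 0.49], "twist": 0, "hand": 0.6}
    - {"translation": [0, 0, 0.39], "twist": 0, "hand": 0.6}
    - {"translation": [0, 0, 0], "twist": 0, "hand": 0.6}
    - {"translation": [0, 0, 0], "twist": 0, "hand": 0}
    - {"translation": [0, 0, 0], "twist": 0, "hand": 0}

```text
time: 4.5
tool_pos: [0.5566, -0.2216, 0.0604]
tool_rot: [0.002, -0.049, 0.999, -0.001]
contact_force: [-0.1, -0.5, 0.4]
gripper_width: 0.272
grasp_force: 0.0
```

Request:
apply_moves:
  targets:
    - {"translation": [0, 0, 0], "twist": 0, "hand": 0}
    - {"translation": [0, 0, 0], "twist": 0, "hand": 0}
    - {"translation": [0, 0, 0], "twist": 0, "hand": 0}
    - {"translation": [0, 0, 0], "twist": 0, "hand": 0}
    - {"translation": [0, 0, -0.2], "twist": 0, "hand": 0}
    - {"translation": [0, 0, -0.4], "twist": 0, "hand": 0}
    - {"translation": [0, 0, -0.4], "twist": 0, "hand": 0}
    - {"translation": [0, 0, -0.2], "twist": 0, "hand": 0}

```text
time: 5.3
tool_pos: [0.5562, -0.2214, 0.1825]
tool_rot: [0.003, -0.05, 0.999, -0.002]
contact_force: [0.7, -0.9, 0.6]
gripper_width: 0.123
grasp_force: 62.2
```

```bash
python3 - <<'E'
from h import *
c=cam('wrist'); im=pic('wrist','w2')
s=state(); print(s['tool_pos'],s['gripper_width'],s['grasp_force'])
# tray from top camera
t=pic('top','top1')
print('handle',rect('top',hsv(t,(100,120,50),(125,255,255),(320,360,250,285)),.075))
for r in regions_of('top','tray'): v,u=np.nonzero(r['pixels']); print(round(r['score'],2),u.mean(),v.mean(),rect('top',r['pixels'],.04))
go(.4806,.0367,.16,-.066)
E
```

```text
[ 0.55746524 -0.22200262  0.18534757] 0.1215422287082086 62.18398690223694
handle (array([ 473.4, -101.4,   58.6,   12.5]), np.float64(1.505))
0.76 291.190053285968 262.7904085257549 (array([479.5,   4.4, 274.3, 209.8]), np.float64(1.515))
d tool mm [ 49.1 263.9  18.7] twist -1.406 j6 -2.173 tcp [ 0.5556 -0.221   0.1795] yaw 1.67 w 0.12 t 5.45
```

Request:
apply_moves:
  targets:
    - {"translation": [0, 0, 0], "twist": 1, "hand": 0}
    - {"translation": [0, 0, 0], "twist": 1, "hand": 0}
    - {"translation": [0, 0, 0], "twist": 1, "hand": 0}
    - {"translation": [0, 0, 0], "twist": 1, "hand": 0}
    - {"translation": [0, 0, 0], "twist": 1, "hand": 0}
    - {"translation": [0, 0, 0], "twist": 1, "hand": 0}
    - {"translation": [0, 0, 0], "twist": 1, "hand": 0}
    - {"translation": [0, 0, 0], "twist": 1, "hand": 0}

```text
time: 6.25
tool_pos: [0.5532, -0.2198, 0.1741]
tool_rot: [-0.002, 0.345, 0.939, 0.0]
contact_force: [-0.6, -0.6, -0.9]
gripper_width: 0.122
grasp_force: 62.1
```

Request:
apply_moves:
  targets:
    - {"translation": [0, 0, 0], "twist": 1, "hand": 0}
    - {"translation": [0, 0, 0], "twist": 1, "hand": 0}
    - {"translation": [0, 0, 0], "twist": 1, "hand": 0}
    - {"translation": [0, 0, 0], "twist": 1, "hand": 0}
    - {"translation": [0, 0, 0], "twist": 1, "hand": 0}
    - {"translation": [0, 0, 0], "twist": 1, "hand": 0}
    - {"translation": [0, 0, 0], "twist": 1, "hand": 0}
    - {"translation": [0, 0, 0], "twist": 1, "hand": 0}

```text
time: 7.05
tool_pos: [0.5532, -0.2198, 0.1741]
tool_rot: [-0.002, 0.683, 0.73, -0.001]
contact_force: [-0.3, 0.0, -0.1]
gripper_width: 0.123
grasp_force: 62.1
```

Request:
apply_moves:
  targets:
    - {"translation": [0, 0, 0], "twist": 1, "hand": 0}
    - {"translation": [0, 0, 0], "twist": 0.36, "hand": 0}
    - {"translation": [0.42, -0.06, 0], "twist": 0, "hand": 0}
    - {"translation": [0.42, -0.06, 0], "twist": 0, "hand": 0}
    - {"translation": [0.42, -0.06, 0], "twist": 0, "hand": 0}
    - {"translation": [0.42, -0.06, 0], "twist": 0, "hand": 0}
    - {"translation": [0.42, -0.06, 0], "twist": 0, "hand": 0}
    - {"translation": [0.42, -0.06, 0], "twist": 0, "hand": 0}

```text
time: 7.85
tool_pos: [0.5334, 0.035, 0.1745]
tool_rot: [-0.002, 0.73, 0.683, -0.001]
contact_force: [0.4, 0.7, -1.6]
gripper_width: 0.122
grasp_force: 62.2
```

```bash
python3 - <<'E'
from h import *
c=cam('wrist'); im=pic('wrist','w3')
t=pic('side','s1')
go(.5364,.0344,.064,-.066)
E
```

```text
d tool mm [ -3.1   4.1 110.4] twist 0.005 j6 -0.01 tcp [0.5331 0.0375 0.1744] yaw -0.061 w 0.12 t 7.95
```

View pics/w3.png

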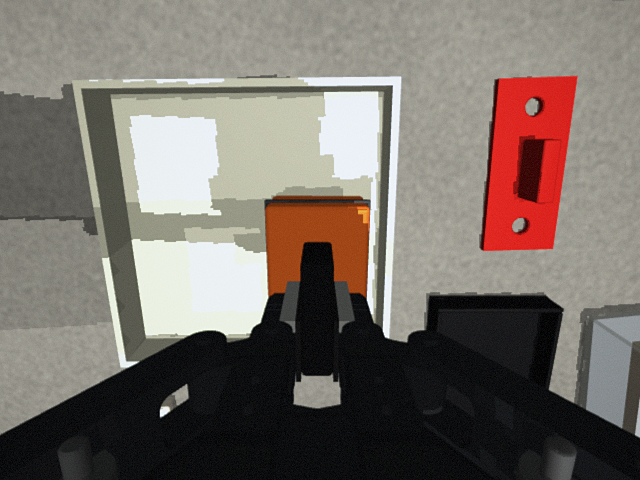

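Request:
apply_moves:
  targets:
    - {"translation": [-0.03, 0.03, 0.3], "twist": 0, "hand": 0}
    - {"translation": [0, 0, 0.4], "twist": 0, "hand": 0}
    - {"translation": [0, 0, 0.3], "twist": 0, "hand": 0}
    - {"translation": [0, 0, 0.13], "twist": 0, "hand": 0}
    - {"translation": [0, 0, 0], "twist": 0, "hand": 0}
    - {"translation": [0, 0, 0], "twist": 0, "hand": 0}
    - {"translation": [0, 0, 0], "twist": 0, "hand": 0.35}
    - {"translation": [0, 0, 0], "twist": 0, "hand": 0.35}

```text
time: 8.75
tool_pos: [0.5376, 0.0297, 0.0635]
tool_rot: [-0.0, 0.73, 0.683, -0.0]
contact_force: [-0.6, 0.4, -0.0]
gripper_width: 0.349
grasp_force: 0.0
```

Request:
apply_moves:
  targets:
    - {"translation": [0, 0, 0], "twist": 0, "hand": 0.35}
    - {"translation": [0, 0, 0], "twist": 0, "hand": 0.35}
    - {"translation": [0, 0, -0.2], "twist": 0, "hand": 0.35}
    - {"translation": [0, 0, -0.4], "twist": 0, "hand": 0.35}
    - {"translation": [0, 0, -0.4], "twist": 0, "hand": 0.6}
    - {"translation": [0, 0, -0.4], "twist": 0, "hand": 0.6}
    - {"translation": [-0.4, 0, 0], "twist": 0, "hand": 0.6}
    - {"translation": [-0.4, 0, 0], "twist": 0, "hand": 0.6}

```text
time: 9.55
tool_pos: [0.5339, -0.0501, 0.2067]
tool_rot: [0.002, 0.729, 0.684, 0.001]
contact_force: [0.4, -0.1, -0.7]
gripper_width: 0.602
grasp_force: 0.0
```

```bash
cat >> h.py <<'E'
WIN={'orange':((5,130,60),(22,255,255)),'yellow':((23,130,60),(35,255,255)),'red':((0,150,60),(8,255,255)),'green':((45,100,40),(80,255,255)),'handle':((100,120,50),(125,255,255))}
def find(im,n,col,win,z,c=None): return rect(n,hsv(im,*WIN[col],win),z,c)
E
python3 - <<'E'
from h import *
t=pic('top','top2')
print('orange',find(t,'top','orange',(250,330,225,300),.035))
print('yellow',find(t,'top','yellow',(415,465,245,310),.03))
print('handle',find(t,'top','handle',(320,360,250,285),.075))
print('red',find(t,'top','red',(250,315,175,210),.006))
for r in regions_of('top','case5'):
    v,u=np.nonzero(r['pixels']); print(round(r['score'],2),u.mean().round(),v.mean().round(),rect('top',r['pixels'],.03))
go(.5578,-.3729,.23,np.pi/2-.165)
print(state()['joint_pos'].round(2))
E
```

```text
orange (array([537.9,  48. ,  39. ,  32.8]), np.float64(0.015))
yellow (array([ 444.3, -403.1,   75.2,   44.3]), np.float64(0.543))
handle (array([ 472.1, -126.3,   20.4,   11.6]), np.float64(-1.56))
red (array([695.2,  66.3, 126.7,  53.8]), np.float64(1.531))
0.96 437.0 277.0 (array([ 444.1, -400.9,   76.2,   47.3]), np.float64(0.542))
0.65 439.0 352.0 (array([ 222.9, -407.1,   84.5,   47.6]), np.float64(0.689))
0.64 280.0 142.0 (array([845.3,  71.7,  76.5,  50.5]), np.float64(-1.253))
0.62 427.0 238.0 (array([ 558.1, -372.4,   77.6,   48.2]), np.float64(-0.155))
0.6 285.0 244.0 (array([538.1,  52.7,  45. ,  35.9]), np.float64(0.011))
d tool mm [-317.4   47.5  -24.7] twist -1.476 j6 -0.167 tcp [ 0.5327 -0.053   0.2048] yaw -0.07 w 0.6 t 9.65
[-0.24 -0.13  1.87 -0.    1.4  -0.17]
```

View pics/top2.png

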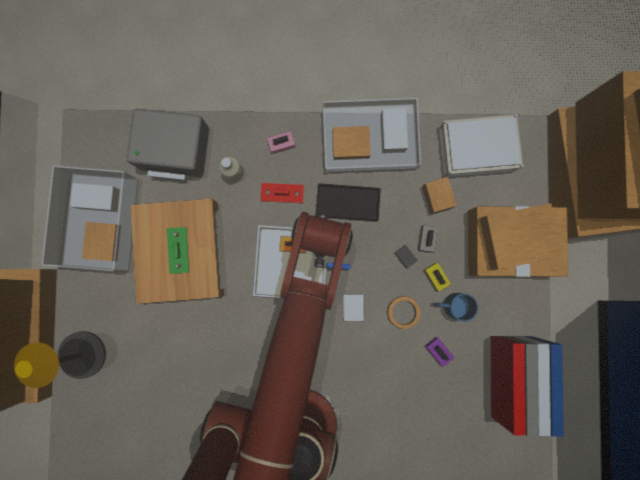

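Request:
apply_moves:
  targets:
    - {"translation": [-0.4, 0.06, -0.03], "twist": 0, "hand": 0.6}
    - {"translation": [-0.4, 0.06, -0.03], "twist": 0, "hand": 0.6}
    - {"translation": [-0.4, 0.06, -0.03], "twist": 0, "hand": 0.6}
    - {"translation": [-0.4, 0.06, -0.03], "twist": 0, "hand": 0.6}
    - {"translation": [-0.4, 0.06, -0.03], "twist": 0, "hand": 0.6}
    - {"translation": [-0.4, 0.06, -0.03], "twist": 0, "hand": 0.6}
    - {"translation": [-0.4, 0.06, -0.03], "twist": 0, "hand": 0.6}
    - {"translation": [-0.4, 0.06, -0.03], "twist": 0, "hand": 0.6}

```text
time: 10.45
tool_pos: [0.5598, -0.3731, 0.2277]
tool_rot: [-0.001, 0.73, 0.683, 0.0]
contact_force: [0.1, -0.2, -0.3]
gripper_width: 0.597
grasp_force: 0.0
```

Request:
apply_moves:
  targets:
    - {"translation": [0, 0, 0], "twist": -1, "hand": 0.6}
    - {"translation": [0, 0, 0], "twist": -1, "hand": 0.6}
    - {"translation": [0, 0, 0], "twist": -1, "hand": 0.6}
    - {"translation": [0, 0, 0], "twist": -1, "hand": 0.6}
    - {"translation": [0, 0, 0], "twist": -1, "hand": 0.6}
    - {"translation": [0, 0, 0], "twist": -1, "hand": 0.6}
    - {"translation": [0, 0, 0], "twist": -1, "hand": 0.6}
    - {"translation": [0, 0, 0], "twist": -1, "hand": 0.6}

```text
time: 11.25
tool_pos: [0.5599, -0.3714, 0.2275]
tool_rot: [-0.001, 0.404, 0.915, 0.0]
contact_force: [0.1, -0.2, -0.0]
gripper_width: 0.603
grasp_force: 0.0
```

Request:
apply_moves:
  targets:
    - {"translation": [0, 0, 0], "twist": -1, "hand": 0.6}
    - {"translation": [0, 0, 0], "twist": -1, "hand": 0.6}
    - {"translation": [0, 0, 0], "twist": -1, "hand": 0.6}
    - {"translation": [0, 0, 0], "twist": -1, "hand": 0.6}
    - {"translation": [0, 0, 0], "twist": -1, "hand": 0.6}
    - {"translation": [0, 0, 0], "twist": -1, "hand": 0.6}
    - {"translation": [0, 0, 0], "twist": -0.8, "hand": 0.6}

```text
time: 11.95
tool_pos: [0.5599, -0.3713, 0.2275]
tool_rot: [-0.0, 0.076, 0.997, 0.001]
contact_force: [-0.5, -0.3, -0.1]
gripper_width: 0.606
grasp_force: 0.0
```

```bash
python3 - <<'E'
from h import *
c=cam('wrist'); im=pic('wrist','w4')
for r in recognise('wrist','case5'): print(np.round(r['point'],4),r['score'])
for r in regions_of('wrist','case5'):
    m=r['pixels'];v,u=np.nonzero(m)
    b=m&(im.max(2)<45)   # dark rib
    print(round(r['score'],2),u.mean().round(),v.mean().round(),rect('wrist',m,.03,c), 'rib',rect('wrist',b,.05,c) if b.sum()>20 else '')
print('yellow',find(im,'wrist','yellow',None,.03,c))
go(.559,-.375,.055,np.pi/2-.16)
E
```

```text
[ 0.4447 -0.3988  0.0293] 0.7
[ 0.552  -0.3722  0.0326] 0.66
0.85 254.0 81.0 (array([ 446.4, -403.1,   77.4,   45.2]), np.float64(0.548)) rib (array([ 445.7, -403.4,   49. ,   11.5]), np.float64(0.542))
0.75 311.0 212.0 (array([ 558.6, -375.6,   79. ,   45.3]), np.float64(-0.137)) rib (array([ 559.9, -375.7,   49. ,   11.8]), np.float64(-0.12))
0.65 162.0 15.0 (array([ 391.2, -470.1,   90.6,   27.4]), np.float64(1.419)) rib 
yellow (array([ 445.9, -403.5,   75.9,   43.1]), np.float64(0.542))
d tool mm [ 1.000e-01 -3.600e+00  1.727e+02] twist 0.002 j6 -2.11 tcp [ 0.5598 -0.3716  0.2277] yaw 1.413 w 0.6 t 12.1
```

View pics/w4.png

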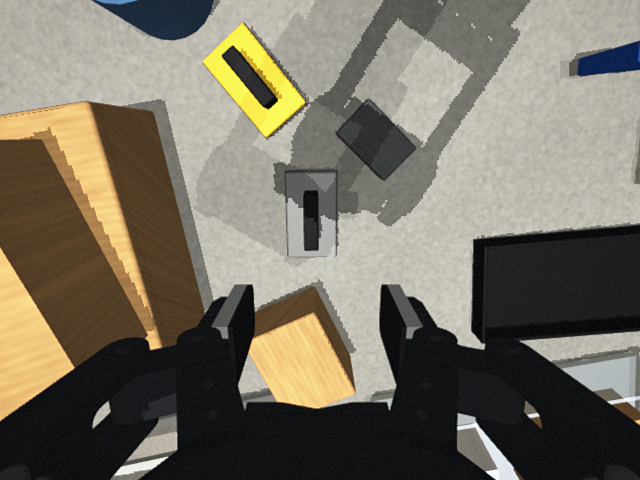

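Request:
apply_moves:
  targets:
    - {"translation": [0, -0.04, 0.1], "twist": -0.28, "hand": 0.6}
    - {"translation": [0, 0, 0.4], "twist": 0, "hand": 0.6}
    - {"translation": [0, 0, 0.45], "twist": 0, "hand": 0.6}
    - {"translation": [0, 0, 0.45], "twist": 0, "hand": 0.6}
    - {"translation": [0, 0, 0.32], "twist": 0, "hand": 0.6}
    - {"translation": [0, 0, 0], "twist": 0, "hand": 0.6}
    - {"translation": [0, 0, 0], "twist": 0, "hand": 0}
    - {"translation": [0, 0, 0], "twist": 0, "hand": 0}

```text
time: 12.9
tool_pos: [0.5607, -0.3774, 0.0595]
tool_rot: [0.002, 0.065, 0.998, -0.001]
contact_force: [0.2, -0.8, 1.5]
gripper_width: 0.272
grasp_force: 0.0
```

Request:
apply_moves:
  targets:
    - {"translation": [0, 0, 0], "twist": 0, "hand": 0}
    - {"translation": [0, 0, 0], "twist": 0, "hand": 0}
    - {"translation": [0, 0, 0], "twist": 0, "hand": 0}
    - {"translation": [0, 0, 0], "twist": 0, "hand": 0}
    - {"translation": [0, 0, -0.2], "twist": 0, "hand": 0}
    - {"translation": [0, 0, -0.4], "twist": 0, "hand": 0}
    - {"translation": [0, 0, -0.4], "twist": 0, "hand": 0}
    - {"translation": [0, 0, -0.2], "twist": 0, "hand": 0}

```text
time: 13.7
tool_pos: [0.5603, -0.3773, 0.1816]
tool_rot: [0.003, 0.064, 0.998, -0.002]
contact_force: [0.9, 0.1, 0.2]
gripper_width: 0.123
grasp_force: 61.6
```

Request:
apply_moves:
  targets:
    - {"translation": [0, 0, 0], "twist": 1, "hand": 0}
    - {"translation": [0, 0, 0], "twist": 1, "hand": 0}
    - {"translation": [0, 0, 0], "twist": 1, "hand": 0}
    - {"translation": [0, 0, 0], "twist": 1, "hand": 0}
    - {"translation": [0, 0, 0], "twist": 1, "hand": 0}
    - {"translation": [0, 0, 0], "twist": 1, "hand": 0}
    - {"translation": [0, 0, 0], "twist": 1, "hand": 0}
    - {"translation": [0, 0, 0], "twist": 1, "hand": 0}

```text
time: 14.5
tool_pos: [0.5588, -0.376, 0.1765]
tool_rot: [-0.0, 0.45, 0.893, -0.0]
contact_force: [0.2, -0.4, -1.6]
gripper_width: 0.124
grasp_force: 61.5
```

Request:
apply_moves:
  targets:
    - {"translation": [0, 0, 0], "twist": 1, "hand": 0}
    - {"translation": [0, 0, 0], "twist": 1, "hand": 0}
    - {"translation": [0, 0, 0], "twist": 1, "hand": 0}
    - {"translation": [0, 0, 0], "twist": 1, "hand": 0}
    - {"translation": [0, 0, 0], "twist": 1, "hand": 0}
    - {"translation": [0, 0, 0], "twist": 1, "hand": 0}
    - {"translation": [0, 0, 0], "twist": 1, "hand": 0}
    - {"translation": [0, 0, 0], "twist": 0.06, "hand": 0}

```text
time: 15.3
tool_pos: [0.5588, -0.376, 0.1764]
tool_rot: [-0.0, 0.729, 0.684, -0.0]
contact_force: [-0.3, 0.6, -1.9]
gripper_width: 0.126
grasp_force: 61.5
```

```bash
python3 - <<'E'
from h import *
t=pic('top','top3')
print('orange',find(t,'top','orange',(250,330,225,300),.035))
print('handle',find(t,'top','handle',(320,360,250,285),.075))
print('yellow',find(t,'top','yellow',(400,475,235,320),.03))
print('red',find(t,'top','red',(250,315,175,210),.006))
print([ (r['score'],rect('top',r['pixels'],.04)) for r in regions_of('top','tray')])
go(.4815,.038,.17,-.066)
E
```

```text
orange (array([536.5,  29.6,  72.2,  40.8]), np.float64(1.505))
handle (array([ 473.3, -104.5,   64.7,   12.6]), np.float64(1.515))Traceback (most recent call last):
  File "<stdin>", line 5, in <module>
  File "h.py", line 34, in find
    def find(im,n,col,win,z,c=None): return rect(n,hsv(im,*WIN[col],win),z,c)
                                            ~~~~^^^^^^^^^^^^^^^^^^^^^^^^^^^^^
  File "h.py", line 15, in rect
    k=max(cs,key=cv2.contourArea)[:,0,:]; c=c or cam(n)
      ~~~^^^^^^^^^^^^^^^^^^^^^^^^
ValueError: max() iterable argument is empty
```

Request:
apply_moves:
  targets:
    - {"translation": [0.41, -0.105, 0], "twist": 0, "hand": 0}
    - {"translation": [0.41, -0.105, 0], "twist": 0, "hand": 0}
    - {"translation": [0.41, -0.105, 0], "twist": 0, "hand": 0}
    - {"translation": [0.41, -0.105, 0], "twist": 0, "hand": 0}
    - {"translation": [0.41, -0.105, 0], "twist": 0, "hand": 0}
    - {"translation": [0.41, -0.105, 0], "twist": 0, "hand": 0}
    - {"translation": [0.41, -0.105, 0], "twist": 0, "hand": 0}
    - {"translation": [0.41, -0.105, 0], "twist": 0, "hand": 0}

```text
time: 16.15
tool_pos: [0.4956, -0.0419, 0.1766]
tool_rot: [0.0, 0.729, 0.685, 0.0]
contact_force: [0.7, 0.2, -0.6]
gripper_width: 0.122
grasp_force: 61.5
```

Request:
apply_moves:
  targets:
    - {"translation": [0.41, -0.105, 0], "twist": 0, "hand": 0}
    - {"translation": [0.38, -0.1, 0], "twist": 0, "hand": 0}
    - {"translation": [0, 0, 0], "twist": 0, "hand": 0}
    - {"translation": [0, 0, 0], "twist": 0, "hand": 0}

```text
time: 16.55
tool_pos: [0.4806, 0.0372, 0.1765]
tool_rot: [0.0, 0.728, 0.685, 0.0]
contact_force: [-0.2, -0.0, -0.9]
gripper_width: 0.125
grasp_force: 61.5
```

```bash
python3 - <<'E'
from h import *
go(.4815,.037,.0624,-.066)
E
```

```text
d tool mm [-1.000e-01  8.000e-01  1.141e+02] twist 0.005 j6 -0.016 tcp [0.4806 0.0372 0.1765] yaw -0.061 w 0.12 t 16.55
```

Request:
apply_moves:
  targets:
    - {"translation": [0, 0.01, 0.3], "twist": 0, "hand": 0}
    - {"translation": [0, 0, 0.4], "twist": 0, "hand": 0}
    - {"translation": [0, 0, 0.3], "twist": 0, "hand": 0}
    - {"translation": [0, 0, 0.14], "twist": 0, "hand": 0}
    - {"translation": [0, 0, 0], "twist": 0, "hand": 0}
    - {"translation": [0, 0, 0], "twist": 0, "hand": 0}
    - {"translation": [0, 0, 0], "twist": 0, "hand": 0.35}
    - {"translation": [0, 0, 0], "twist": 0, "hand": 0.35}

```text
time: 17.35
tool_pos: [0.4821, 0.0362, 0.0626]
tool_rot: [0.0, 0.73, 0.684, 0.0]
contact_force: [0.8, -0.7, 0.2]
gripper_width: 0.354
grasp_force: 0.0
```

Request:
apply_moves:
  targets:
    - {"translation": [0, 0, 0], "twist": 0, "hand": 0.35}
    - {"translation": [0, 0, 0], "twist": 0, "hand": 0.35}
    - {"translation": [0, 0, -0.2], "twist": 0, "hand": 0.35}
    - {"translation": [0, 0, -0.4], "twist": 0, "hand": 0.35}
    - {"translation": [0, 0, -0.4], "twist": 0, "hand": 0.6}
    - {"translation": [0, 0, -0.5], "twist": 0, "hand": 0.6}
    - {"translation": [-0.4, 0, 0], "twist": 0, "hand": 0.6}
    - {"translation": [-0.4, 0, 0], "twist": 0, "hand": 0.6}

```text
time: 18.15
tool_pos: [0.4778, -0.0436, 0.2152]
tool_rot: [0.002, 0.728, 0.685, 0.001]
contact_force: [-0.1, -0.6, -0.3]
gripper_width: 0.595
grasp_force: 0.0
```

Request:
apply_moves:
  targets:
    - {"translation": [-0.4, -0.01, 0], "twist": 0, "hand": 0.6}
    - {"translation": [-0.4, -0.01, 0], "twist": 0, "hand": 0.6}
    - {"translation": [-0.4, -0.01, 0], "twist": 0, "hand": 0.6}
    - {"translation": [-0.4, -0.01, 0], "twist": 0, "hand": 0.6}
    - {"translation": [-0.4, -0.01, 0], "twist": 0, "hand": 0.6}
    - {"translation": [-0.4, -0.01, 0], "twist": 0, "hand": 0.6}
    - {"translation": [-0.4, 0, 0], "twist": 0, "hand": 0.6}
    - {"translation": [-0.4, 0, 0], "twist": 0, "hand": 0.6}

```text
time: 18.95
tool_pos: [0.4498, -0.3637, 0.2121]
tool_rot: [-0.0, 0.729, 0.684, 0.0]
contact_force: [0.6, -0.5, 0.1]
gripper_width: 0.599
grasp_force: 0.0
```

Request:
apply_moves:
  targets:
    - {"translation": [-0.4, 0, 0], "twist": 0, "hand": 0.6}
    - {"translation": [0, 0, 0], "twist": 1, "hand": 0.6}
    - {"translation": [0, 0, 0], "twist": 1, "hand": 0.6}
    - {"translation": [0, 0, 0], "twist": 1, "hand": 0.6}
    - {"translation": [0, 0, 0], "twist": 1, "hand": 0.6}
    - {"translation": [0, 0, 0], "twist": 1, "hand": 0.6}
    - {"translation": [0, 0, 0], "twist": 1, "hand": 0.6}
    - {"translation": [0, 0, 0], "twist": 1, "hand": 0.6}

```text
time: 19.75
tool_pos: [0.4476, -0.4019, 0.212]
tool_rot: [-0.0, 0.92, 0.391, -0.0]
contact_force: [-0.3, 0.5, -0.4]
gripper_width: 0.604
grasp_force: 0.0
```

Request:
apply_moves:
  targets:
    - {"translation": [0, 0, 0], "twist": 1, "hand": 0.6}
    - {"translation": [0, 0, 0], "twist": 1, "hand": 0.6}
    - {"translation": [0, 0, 0], "twist": 0.64, "hand": 0.6}
    - {"translation": [0, 0, 0], "twist": 0, "hand": 0.6}

```text
time: 20.15
tool_pos: [0.4476, -0.4019, 0.212]
tool_rot: [-0.0, 0.963, 0.268, -0.0]
contact_force: [0.3, -0.1, 0.2]
gripper_width: 0.602
grasp_force: 0.0
```

```bash
python3 - <<'E'
from h import *
c=cam('wrist'); im=pic('wrist','w5')
m=hsv(im,*WIN['yellow'])
r=rect('wrist',m,.03,c); print('yellow',r)
go(r[0][0]/1e3,r[0][1]/1e3,.056,r[1]+np.pi/2)
E
```

```text
yellow (array([ 446. , -403.3,   76.1,   43.5]), np.float64(0.545))
d tool mm [ -2.1   0.4 156.1] twist -0.001 j6 0.171 tcp [ 0.4476 -0.4019  0.2121] yaw -1.026 w 0.6 t 20.2
```

View pics/w5.png

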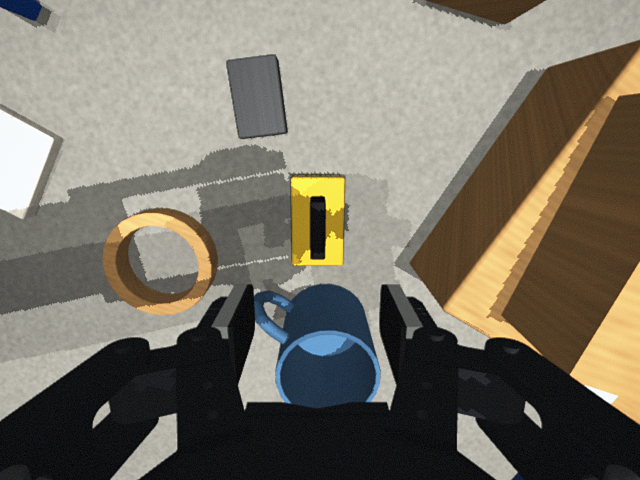

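Request:
apply_moves:
  targets:
    - {"translation": [-0.02, 0, 0.1], "twist": 0, "hand": 0.6}
    - {"translation": [0, 0, 0.4], "twist": 0, "hand": 0.6}
    - {"translation": [0, 0, 0.4], "twist": 0, "hand": 0.6}
    - {"translation": [0, 0, 0.4], "twist": 0, "hand": 0.6}
    - {"translation": [0, 0, 0.26], "twist": 0, "hand": 0.6}
    - {"translation": [0, 0, 0], "twist": 0, "hand": 0.6}
    - {"translation": [0, 0, 0], "twist": 0, "hand": 0}
    - {"translation": [0, 0, 0], "twist": 0, "hand": 0}

```text
time: 21.0
tool_pos: [0.4469, -0.4043, 0.0585]
tool_rot: [0.002, 0.963, 0.268, 0.001]
contact_force: [-0.4, 0.5, -0.3]
gripper_width: 0.268
grasp_force: 0.0
```

Request:
apply_moves:
  targets:
    - {"translation": [0, 0, 0], "twist": 0, "hand": 0}
    - {"translation": [0, 0, 0], "twist": 0, "hand": 0}
    - {"translation": [0, 0, 0], "twist": 0, "hand": 0}
    - {"translation": [0, 0, 0], "twist": 0, "hand": 0}
    - {"translation": [0, 0, -0.2], "twist": 0, "hand": 0}
    - {"translation": [0, 0, -0.4], "twist": 0, "hand": 0}
    - {"translation": [0, 0, -0.4], "twist": 0, "hand": 0}
    - {"translation": [0, 0, -0.2], "twist": 0, "hand": 0}

```text
time: 21.8
tool_pos: [0.447, -0.4043, 0.1807]
tool_rot: [0.003, 0.963, 0.268, 0.001]
contact_force: [0.6, -1.1, 0.0]
gripper_width: 0.125
grasp_force: 60.7
```

Request:
apply_moves:
  targets:
    - {"translation": [0, 0, 0], "twist": -1, "hand": 0}
    - {"translation": [0, 0, 0], "twist": -1, "hand": 0}
    - {"translation": [0, 0, 0], "twist": -1, "hand": 0}
    - {"translation": [0, 0, 0], "twist": -1, "hand": 0}
    - {"translation": [0, 0, 0], "twist": -1, "hand": 0}
    - {"translation": [0, 0, 0], "twist": -1, "hand": 0}
    - {"translation": [0, 0, 0], "twist": -1, "hand": 0}
    - {"translation": [0, 0, 0], "twist": -1, "hand": 0}

```text
time: 22.6
tool_pos: [0.4457, -0.4028, 0.176]
tool_rot: [-0.0, 0.782, 0.624, -0.0]
contact_force: [-0.2, 0.8, -0.6]
gripper_width: 0.128
grasp_force: 60.7
```

Request:
apply_moves:
  targets:
    - {"translation": [0, 0, 0], "twist": -1, "hand": 0}
    - {"translation": [0, 0, 0], "twist": -0.64, "hand": 0}
    - {"translation": [0, 0, 0], "twist": 0, "hand": 0}

```text
time: 22.9
tool_pos: [0.4457, -0.4028, 0.176]
tool_rot: [-0.0, 0.729, 0.684, -0.0]
contact_force: [-0.1, -0.1, -0.8]
gripper_width: 0.123
grasp_force: 60.7
```

```bash
python3 - <<'E'
from h import *
t=pic('top','top4')
print('orange',find(t,'top','orange',(240,340,220,310),.035))
print('handle',find(t,'top','handle',(320,370,240,295),.075))
print('red',find(t,'top','red',(240,325,165,220),.006))
for r in regions_of('top','tray'): print(r['score'],rect('top',r['pixels'],.04))
for r in regions_of('top','case5'):
    v,u=np.nonzero(r['pixels']); print(round(r['score'],2),u.mean().round(),v.mean().round(),rect('top',r['pixels'],.035))
go(.4266,.0406,.1765,-.066)
E
```

```text
orange (array([536.4,  29.6,  72.2,  41. ]), np.float64(1.505))
handle (array([ 473.3, -104.5,   64.7,   12.6]), np.float64(1.515))
red (array([695.2,  66.1, 126.3,  53.4]), np.float64(1.531))
0.97 (array([479.2,   1.2, 286. , 215. ]), np.float64(1.512))
0.96 292.0 244.0 (array([536.3,  32.3,  81. ,  45.7]), np.float64(1.515))
0.68 281.0 142.0 (array([844.6,  68.8,  76.4,  48.4]), np.float64(-1.237))
0.62 442.0 355.0 (array([ 212.4, -414.9,   50.9,   44.2]), np.float64(0.674))
0.61 290.0 262.0 (array([482. ,  36.9,  77.4,  45.7]), np.float64(1.505))
d tool mm [ 4.414e+02 -4.800e+01 -2.000e-01] twist 0.001 j6 -0.794 tcp [ 0.4458 -0.403   0.1762] yaw -0.065 w 0.12 t 23.05
```

Request:
apply_moves:
  targets:
    - {"translation": [0.4, -0.045, 0], "twist": 0, "hand": 0}
    - {"translation": [0.4, -0.045, 0], "twist": 0, "hand": 0}
    - {"translation": [0.4, -0.045, 0], "twist": 0, "hand": 0}
    - {"translation": [0.4, -0.045, 0], "twist": 0, "hand": 0}
    - {"translation": [0.4, -0.045, 0], "twist": 0, "hand": 0}
    - {"translation": [0.4, -0.045, 0], "twist": 0, "hand": 0}
    - {"translation": [0.4, -0.045, 0], "twist": 0, "hand": 0}
    - {"translation": [0.4, -0.045, 0], "twist": 0, "hand": 0}

```text
time: 23.85
tool_pos: [0.4301, -0.08, 0.1765]
tool_rot: [0.0, 0.73, 0.684, 0.0]
contact_force: [0.0, 0.3, -1.1]
gripper_width: 0.124
grasp_force: 60.7
```

Request:
apply_moves:
  targets:
    - {"translation": [0.4, -0.045, 0], "twist": 0, "hand": 0}
    - {"translation": [0.4, -0.045, 0], "twist": 0, "hand": 0}
    - {"translation": [0.4, -0.03, 0], "twist": 0, "hand": 0}
    - {"translation": [0, 0, 0], "twist": 0, "hand": 0}
    - {"translation": [0, 0, 0], "twist": 0, "hand": 0}

```text
time: 24.35
tool_pos: [0.426, 0.0396, 0.1764]
tool_rot: [0.0, 0.729, 0.685, -0.0]
contact_force: [0.1, -0.3, -0.5]
gripper_width: 0.129
grasp_force: 60.7
```

```bash
python3 - <<'E'
from h import *
go(.4266,.0406,.062,-.066)
E
```

```text
d tool mm [  1.1   0.5 114.4] twist 0.004 j6 -0.019 tcp [0.426  0.0396 0.1764] yaw -0.062 w 0.13 t 24.35
```

Request:
apply_moves:
  targets:
    - {"translation": [0.01, 0, 0.3], "twist": 0, "hand": 0}
    - {"translation": [0, 0, 0.4], "twist": 0, "hand": 0}
    - {"translation": [0, 0, 0.3], "twist": 0, "hand": 0}
    - {"translation": [0, 0, 0.14], "twist": 0, "hand": 0}
    - {"translation": [0, 0, 0], "twist": 0, "hand": 0}
    - {"translation": [0, 0, 0], "twist": 0, "hand": 0}
    - {"translation": [0, 0, 0], "twist": 0, "hand": 0.35}
    - {"translation": [0, 0, 0], "twist": 0, "hand": 0.35}

```text
time: 25.15
tool_pos: [0.4264, 0.0394, 0.0624]
tool_rot: [0.0, 0.73, 0.684, 0.0]
contact_force: [0.1, 0.1, -0.5]
gripper_width: 0.351
grasp_force: 0.0
```

Request:
apply_moves:
  targets:
    - {"translation": [0, 0, 0], "twist": 0, "hand": 0.35}
    - {"translation": [0, 0, 0], "twist": 0, "hand": 0.35}
    - {"translation": [0, 0, -0.2], "twist": 0, "hand": 0.35}
    - {"translation": [0, 0, -0.4], "twist": 0, "hand": 0.35}
    - {"translation": [0, 0, -0.4], "twist": 0, "hand": 0.6}
    - {"translation": [0, 0, -0.5], "twist": 0, "hand": 0.6}
    - {"translation": [0, 0, 0], "twist": 0, "hand": 0.6}

```text
time: 25.85
tool_pos: [0.4302, 0.0399, 0.2208]
tool_rot: [0.006, 0.729, 0.684, 0.005]
contact_force: [0.9, 0.5, 1.3]
gripper_width: 0.599
grasp_force: 0.0
```

Request:
apply_moves:
  targets:
    - {"translation": [-0.39, 0.14, 0], "twist": 0, "hand": 0.6}
    - {"translation": [-0.39, 0.14, 0], "twist": 0, "hand": 0.6}
    - {"translation": [-0.39, 0.14, 0], "twist": 0, "hand": 0.6}
    - {"translation": [-0.39, 0.14, 0], "twist": 0, "hand": 0.6}
    - {"translation": [0, 0, 0], "twist": 0, "hand": 0.6}
    - {"translation": [0, 0, 0], "twist": 0, "hand": 0.6}

```text
time: 26.45
tool_pos: [0.4719, -0.1197, 0.2117]
tool_rot: [-0.001, 0.73, 0.684, -0.0]
contact_force: [-0.4, 0.3, 1.0]
gripper_width: 0.602
grasp_force: 0.0
```

```bash
python3 - <<'E'
from h import *
c=cam('wrist'); im=pic('wrist','w6')
print('yellow',find(im,'wrist','yellow',None,.035,c),'orange',find(im,'wrist','orange',None,.035,c))
print('handle',find(im,'wrist','handle',(200,480,100,400),.075,c))
go(.4723,-.1195,.06,-.061)
E
```

```text
yellow (array([426.4,  20.8,  45. ,  43.8]), np.float64(1.506)) orange (array([536. ,  14. ,  44.3,  44.1]), np.float64(1.506))
handle (array([ 474.6, -102.8,   70.1,   13.5]), np.float64(1.514))
d tool mm [ -0.7   0.7 151.7] twist -0.003 j6 -0.336 tcp [ 0.4718 -0.1188  0.2117] yaw -0.064 w 0.6 t 26.5
```

View pics/w6.png

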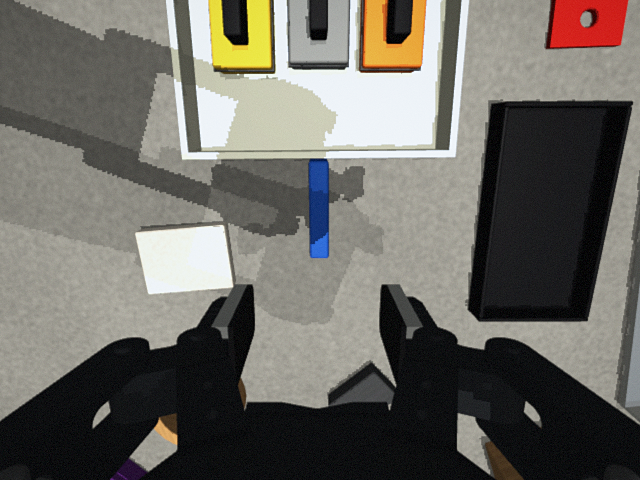

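The tray holds yellow, grey and orange side by side, around row 40. The blue handle is at (319,208) and the notepad at (185,258) is clear of it. I'll grip the fin now.

Request:
apply_moves:
  targets:
    - {"translation": [-0.02, 0.017, 0.1], "twist": -0.07, "hand": 0.6}
    - {"translation": [0, 0, 0.4], "twist": 0, "hand": 0.6}
    - {"translation": [0, 0, 0.4], "twist": 0, "hand": 0.6}
    - {"translation": [0, 0, 0.4], "twist": 0, "hand": 0.6}
    - {"translation": [0, 0, 0.18], "twist": 0, "hand": 0.6}
    - {"translation": [0, 0, 0], "twist": 0, "hand": 0.6}
    - {"translation": [0, 0, 0], "twist": 0, "hand": 0.6}
    - {"translation": [0, 0, 0], "twist": 0, "hand": 0}

```text
time: 27.3
tool_pos: [0.475, -0.1214, 0.0661]
tool_rot: [0.002, 0.727, 0.687, 0.001]
contact_force: [0.4, -0.2, -0.3]
gripper_width: 0.441
grasp_force: 0.0
```

Request:
apply_moves:
  targets:
    - {"translation": [0, 0, 0], "twist": 0, "hand": 0}
    - {"translation": [0, 0, 0], "twist": 0, "hand": 0}
    - {"translation": [0, 0, 0], "twist": 0, "hand": 0}
    - {"translation": [0, 0, 0], "twist": 0, "hand": 0}
    - {"translation": [0, 0, 0], "twist": 0, "hand": 0}
    - {"translation": [0, 0, 0], "twist": 0, "hand": 0}

```text
time: 27.9
tool_pos: [0.4747, -0.1217, 0.0661]
tool_rot: [0.001, 0.727, 0.687, 0.0]
contact_force: [-1.7, 1.0, 6.7]
gripper_width: 0.153
grasp_force: 60.8
```

```bash
python3 - <<'E'
from h import *
s=state();print(s['gripper_width'],s['grasp_force'],s['contact_force'])
t=pic('top','top5')
for r in regions_of('top','board'): print(r['score'],rect('top',r['pixels'],.104))
print('green',find(t,'top','green',(140,215,205,295),.11))
for r in regions_of('top','tray'): print(r['score'],rect('top',r['pixels'],.04))
go(.5487,-.0255,.064,.095)
E
```

```text
0.15281736834794749 60.804909467697144 [-1.74750789  1.00112375  6.66743653]
0.69 (array([510.1, 366.5, 282.5, 238.4]), np.float64(0.087))
green (array([512.1, 353.9, 128.2,  55.2]), np.float64(0.089))
0.61 (array([480.8,  37.1, 215.3, 214.8]), np.float64(-0.065))
d tool mm [100.2  68.6   2.1] twist -0.151 j6 -0.347 tcp [ 0.4746 -0.1217  0.0661] yaw -0.056 w 0.15 t 28.05
```

Request:
apply_moves:
  targets:
    - {"translation": [0.05, 0.035, 0], "twist": -0.1, "hand": 0}
    - {"translation": [0.12, 0.08, 0], "twist": -0.2, "hand": 0}
    - {"translation": [0.16, 0.11, 0], "twist": -0.25, "hand": 0}
    - {"translation": [0.18, 0.13, 0], "twist": -0.25, "hand": 0}
    - {"translation": [0.18, 0.13, 0], "twist": -0.25, "hand": 0}
    - {"translation": [0.16, 0.11, 0], "twist": -0.25, "hand": 0}
    - {"translation": [0.1, 0.07, 0], "twist": -0.15, "hand": 0}
    - {"translation": [0.05, 0.03, 0], "twist": -0.05, "hand": 0}

```text
time: 28.85
tool_pos: [0.5436, -0.0216, 0.0661]
tool_rot: [0.002, 0.673, 0.74, -0.001]
contact_force: [-1.7, -7.6, 5.9]
gripper_width: 0.152
grasp_force: 60.8
```

```bash
python3 - <<'E'
from h import *
s=state();print(s['gripper_width'],s['grasp_force'],s['contact_force'])
t=pic('top','top6')
for r in regions_of('top','tray'): print(r['score'],rect('top',r['pixels'],.04))
for r in regions_of('top','board'): print(r['score'],rect('top',r['pixels'],.104))
print('orange',find(t,'top','orange',(200,340,200,310),.035))
c=cam('wrist'); im=pic('wrist','w7')
go(.5265,.1987,.066,.091)
E
```

```text
0.15245520971878182 60.80357372760773 [-1.74928976 -7.59409141  5.93223572]
0.64 (array([526.5, 135.5, 209.6, 209.4]), np.float64(0.101))
0.92 (array([510.5, 365.8, 283.5, 237.3]), np.float64(0.09))
orange (array([581.3, 137.3,  72.4,  42.4]), np.float64(-1.476))
d tool mm [ 2.203e+02  3.600e+00 -1.000e-01] twist 0.003 j6 -0.269 tcp [ 0.5437 -0.021   0.0661] yaw 0.094 w 0.15 t 29.05
```

View pics/top6.png

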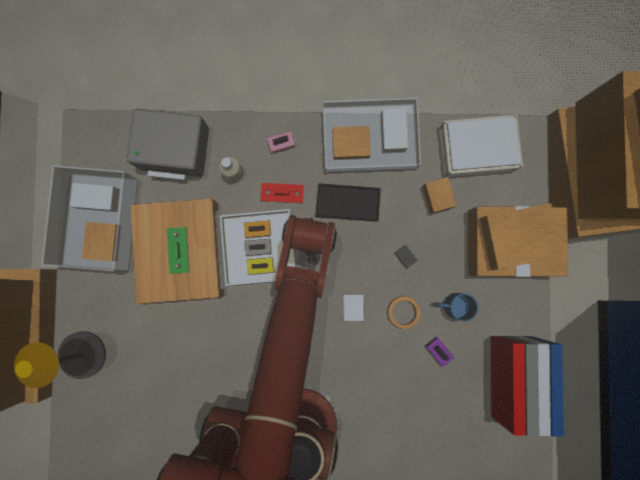

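View pics/w7.png

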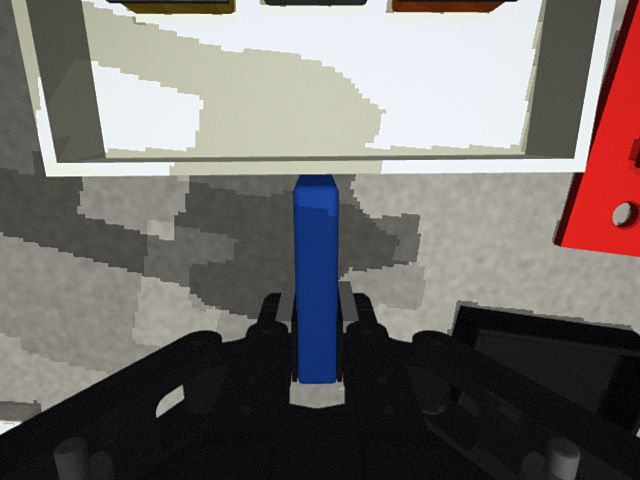

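Request:
apply_moves:
  targets:
    - {"translation": [0.1, 0.01, 0], "twist": 0.05, "hand": 0}
    - {"translation": [0.2, 0.01, 0], "twist": 0, "hand": 0}
    - {"translation": [0.2, 0.01, 0], "twist": 0, "hand": 0}
    - {"translation": [0.2, 0.01, 0], "twist": 0, "hand": 0}
    - {"translation": [0.2, 0, 0], "twist": 0, "hand": 0}
    - {"translation": [0.2, 0, 0], "twist": 0, "hand": 0}
    - {"translation": [0.2, 0, 0], "twist": 0, "hand": 0}
    - {"translation": [0.1, 0, 0], "twist": 0, "hand": 0}

```text
time: 29.85
tool_pos: [0.5351, 0.1191, 0.0661]
tool_rot: [0.002, 0.675, 0.738, 0.0]
contact_force: [0.5, -7.3, 4.3]
gripper_width: 0.15
grasp_force: 60.5
```

```bash
python3 - <<'E'
from h import *
s=state();print(s['gripper_width'],s['grasp_force'],s['contact_force'])
go(.5268,.1994,.066,.095)
E
```

```text
0.15040671411776502 60.53222894668579 [ 0.50350856 -7.30710141  4.32487535]
d tool mm [80.8 -1.1 -0.1] twist -0.006 j6 -0.003 tcp [0.5351 0.1191 0.0661] yaw 0.089 w 0.15 t 29.85
```

Request:
apply_moves:
  targets:
    - {"translation": [0.15, -0.01, 0], "twist": 0, "hand": 0}
    - {"translation": [0.2, 0, 0], "twist": 0, "hand": 0}
    - {"translation": [0.2, 0, 0], "twist": 0, "hand": 0}
    - {"translation": [0.12, 0, 0], "twist": 0, "hand": 0}
    - {"translation": [0.06, 0, 0], "twist": 0, "hand": 0}
    - {"translation": [0.04, 0, 0], "twist": 0, "hand": 0}
    - {"translation": [0.03, 0, 0], "twist": 0, "hand": 0}
    - {"translation": [0, 0, 0], "twist": 0, "hand": 0}

```text
time: 30.65
tool_pos: [0.5272, 0.1981, 0.0661]
tool_rot: [0.002, 0.675, 0.738, 0.001]
contact_force: [1.2, -4.6, 5.4]
gripper_width: 0.152
grasp_force: 60.6
```

```bash
python3 - <<'E'
from h import *
s=state();print(s['gripper_width'],s['grasp_force'],s['contact_force'])
c=cam('wrist');im=pic('wrist','w8')
print(cam('wrist')[1][:3,3].round(3))
m=hsv(im,*WIN['handle']);print('handle',rect('wrist',m,.075,c))
t=pic('side','s2')
go(.5268,.1994,.066,.095)
E
```

```text
0.1515199665418317 60.61859607696533 [ 1.19450995 -4.60264888  5.40378954]
[0.521 0.265 0.187]
handle (array([526.2, 213.6,  64.1,  13.7]), np.float64(-1.48))
d tool mm [ 1.3 -0.3  0.1] twist -0.007 j6 0.141 tcp [0.5272 0.1981 0.0661] yaw 0.088 w 0.15 t 30.75
```

View pics/s2.png

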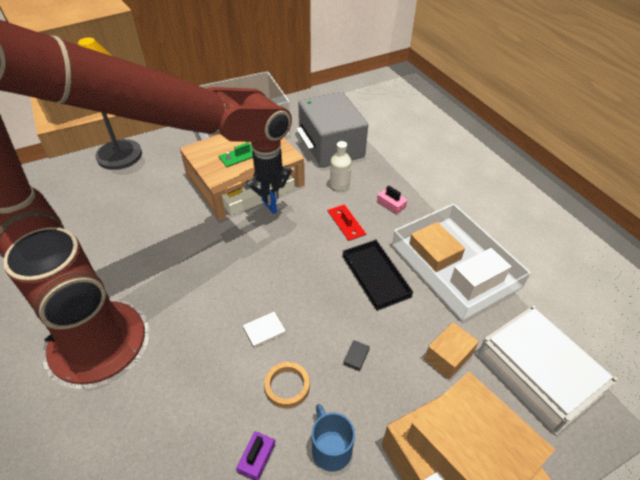

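Request:
apply_moves:
  targets:
    - {"translation": [0.02, 0, 0], "twist": 0, "hand": 0}
    - {"translation": [0.02, 0, 0], "twist": 0, "hand": 0}
    - {"translation": [0, 0, 0], "twist": 0, "hand": 0}

```text
time: 31.05
tool_pos: [0.527, 0.2009, 0.0661]
tool_rot: [0.002, 0.675, 0.737, -0.0]
contact_force: [0.9, -9.2, 6.9]
gripper_width: 0.154
grasp_force: 60.7
```

Request:
apply_moves:
  targets:
    - {"translation": [0.02, 0, 0], "twist": 0, "hand": 0}
    - {"translation": [0.01, 0, 0], "twist": 0, "hand": 0}
    - {"translation": [0, 0, 0], "twist": 0, "hand": 0}

```text
time: 31.35
tool_pos: [0.527, 0.201, 0.0661]
tool_rot: [0.004, 0.675, 0.737, -0.003]
contact_force: [0.0, -21.5, 9.6]
gripper_width: 0.155
grasp_force: 61.0
```

Request:
apply_moves:
  targets:
    - {"translation": [-0.02, 0, 0], "twist": 0, "hand": 0}
    - {"translation": [0, 0, 0], "twist": 0, "hand": 0.35}
    - {"translation": [0, 0, 0], "twist": 0, "hand": 0.35}
    - {"translation": [0, 0, 0], "twist": 0, "hand": 0.35}
    - {"translation": [0, 0, -0.2], "twist": 0, "hand": 0.35}
    - {"translation": [0, 0, -0.4], "twist": 0, "hand": 0.35}
    - {"translation": [0, 0, -0.4], "twist": 0, "hand": 0.35}
    - {"translation": [0, 0, -0.4], "twist": 0, "hand": 0.35}

```text
time: 32.15
tool_pos: [0.5246, 0.2041, 0.2052]
tool_rot: [-0.0, 0.675, 0.738, -0.0]
contact_force: [0.7, 0.9, 0.3]
gripper_width: 0.347
grasp_force: 0.0
```

Request:
apply_moves:
  targets:
    - {"translation": [0, 0, -0.4], "twist": 0, "hand": 0.35}
    - {"translation": [0, 0, -0.3], "twist": 0, "hand": 0.35}
    - {"translation": [0.4, 0, 0], "twist": 0, "hand": 0.35}
    - {"translation": [0.4, 0, 0], "twist": 0, "hand": 0.35}
    - {"translation": [0.4, 0, 0], "twist": 0, "hand": 0.35}
    - {"translation": [0.36, -0.01, 0], "twist": 0, "hand": 0.35}

```text
time: 32.75
tool_pos: [0.5098, 0.3611, 0.274]
tool_rot: [-0.0, 0.675, 0.738, 0.0]
contact_force: [0.0, -0.0, 0.3]
gripper_width: 0.354
grasp_force: 0.0
```

Request:
apply_moves:
  targets:
    - {"translation": [0, 0, 0], "twist": 1, "hand": 0.35}
    - {"translation": [0, 0, 0], "twist": 1, "hand": 0.35}
    - {"translation": [0, 0, 0], "twist": 1, "hand": 0.35}
    - {"translation": [0, 0, 0], "twist": 1, "hand": 0.35}
    - {"translation": [0, 0, 0], "twist": 1, "hand": 0.35}
    - {"translation": [0, 0, 0], "twist": 1, "hand": 0.35}
    - {"translation": [0, 0, 0], "twist": 1, "hand": 0.35}
    - {"translation": [0, 0, 0], "twist": 1, "hand": 0.35}

```text
time: 33.55
tool_pos: [0.5101, 0.3595, 0.2738]
tool_rot: [-0.0, 0.91, 0.415, -0.0]
contact_force: [-0.2, -0.4, -0.7]
gripper_width: 0.35
grasp_force: 0.0
```

Request:
apply_moves:
  targets:
    - {"translation": [0, 0, 0], "twist": 1, "hand": 0.35}
    - {"translation": [0, 0, 0], "twist": 1, "hand": 0.35}
    - {"translation": [0, 0, 0], "twist": 1, "hand": 0.35}
    - {"translation": [0, 0, 0], "twist": 1, "hand": 0.35}
    - {"translation": [0, 0, 0], "twist": 1, "hand": 0.35}
    - {"translation": [0, 0, 0], "twist": 1, "hand": 0.35}
    - {"translation": [0, 0, 0], "twist": 1, "hand": 0.35}
    - {"translation": [0, 0, 0], "twist": 0.7, "hand": 0.35}

```text
time: 34.35
tool_pos: [0.5101, 0.3595, 0.2738]
tool_rot: [-0.0, 0.999, 0.043, -0.0]
contact_force: [-0.2, 0.2, 0.4]
gripper_width: 0.348
grasp_force: 0.0
```

```bash
python3 - <<'E'
from h import *
go(.512,.3545,.135,-1.48)
s=state(); c=cam('wrist'); im=pic('wrist','w9')
print(s['tool_pos'],'green',find(im,'wrist','green',None,.11,c))
t=pic('top','top7'); print(find(t,'top','handle',(200,300,220,290),.075))
E
```

```text
d tool mm [  1.6   5.1 138.8] twist -0.005 j6 1.979 tcp [0.5101 0.3595 0.2738] yaw -1.485 w 0.35 t 34.35
[0.51008177 0.35946531 0.27380194] green (array([512.9, 355.8, 129.1,  56. ]), np.float64(0.091))
(array([524.6, 214.8,  67.3,  12.8]), np.float64(-1.476))
```

View pics/w9.png

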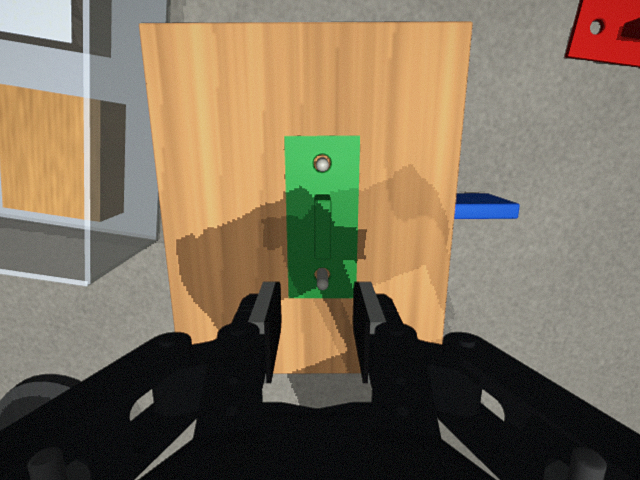

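Request:
apply_moves:
  targets:
    - {"translation": [0.025, 0.04, 0.1], "twist": 0, "hand": 0.35}
    - {"translation": [0, 0, 0.4], "twist": 0, "hand": 0.35}
    - {"translation": [0, 0, 0.4], "twist": 0, "hand": 0.35}
    - {"translation": [0, 0, 0.3], "twist": 0, "hand": 0.35}
    - {"translation": [0, 0, 0.18], "twist": 0, "hand": 0.35}
    - {"translation": [0, 0, 0], "twist": 0, "hand": 0.35}
    - {"translation": [0, 0, 0], "twist": 0, "hand": 0}
    - {"translation": [0, 0, 0], "twist": 0, "hand": 0}

```text
time: 35.25
tool_pos: [0.5134, 0.3552, 0.1363]
tool_rot: [-0.0, 0.999, 0.045, 0.0]
contact_force: [-0.4, 0.5, -0.9]
gripper_width: 0.131
grasp_force: 60.2
```

Request:
apply_moves:
  targets:
    - {"translation": [0, 0, 0], "twist": 0, "hand": 0}
    - {"translation": [0, 0, 0], "twist": 0, "hand": 0}
    - {"translation": [0, 0, 0], "twist": 0, "hand": 0}

```text
time: 35.55
tool_pos: [0.5133, 0.3552, 0.1363]
tool_rot: [-0.0, 0.999, 0.044, 0.0]
contact_force: [0.8, 0.4, -1.4]
gripper_width: 0.124
grasp_force: 60.2
```

```bash
python3 - <<'E'
from h import *
s=state();print(s['tool_pos'],s['gripper_width'],s['grasp_force'],s['contact_force'],s['ft_torque'])
go(.5129,.3558,.136,-1.48)
E
```

```text
[0.51333797 0.35521764 0.13628793] 0.12437210650550354 60.19942760467529 [ 0.82553693  0.3669585  -1.4260912 ] [-0.05182055  0.01006137 -0.05868851]
d tool mm [-0.4 -0.6  0.3] twist -0.002 j6 1.968 tcp [0.5133 0.3552 0.1363] yaw -1.482 w 0.12 t 35.55
```

Request:
apply_moves:
  targets:
    - {"translation": [0, 0, -0.1], "twist": 0, "hand": 0}
    - {"translation": [0, 0, -0.2], "twist": 0, "hand": 0}
    - {"translation": [0, 0, -0.3], "twist": 0, "hand": 0}
    - {"translation": [0, 0, -0.3], "twist": 0, "hand": 0}
    - {"translation": [0, 0, -0.2], "twist": 0, "hand": 0}
    - {"translation": [-0.4, 0, 0], "twist": 0, "hand": 0}
    - {"translation": [-0.4, 0, 0], "twist": 0, "hand": 0}
    - {"translation": [-0.4, 0, 0], "twist": 0, "hand": 0}

```text
time: 36.35
tool_pos: [0.3928, 0.3445, 0.2473]
tool_rot: [-0.0, 0.999, 0.044, 0.0]
contact_force: [-1.1, 0.4, -0.5]
gripper_width: 0.127
grasp_force: 60.4
```

Request:
apply_moves:
  targets:
    - {"translation": [0, 0, 0], "twist": 0, "hand": 0}
    - {"translation": [0, 0, 0], "twist": 0, "hand": 0}
    - {"translation": [0, 0, 0], "twist": 0, "hand": 0}

```text
time: 36.65
tool_pos: [0.3947, 0.3448, 0.2472]
tool_rot: [-0.0, 0.999, 0.044, 0.001]
contact_force: [0.8, -0.2, -0.9]
gripper_width: 0.129
grasp_force: 60.4
```

```bash
python3 - <<'E'
from h import *
c=cam('wrist'); im=pic('wrist','w10'); s=state()
print(s['tool_pos'],s['gripper_width'])
for dy in(-45,45): print('predicted pin top',w2px('wrist',(.5129+.996*dy/1e3,.3558+.09*dy/1e3,.132),c),w2px('wrist',(.5129+.996*dy/1e3,.3558+.09*dy/1e3,.104),c))
print([ (r['score'],np.round(r['point'],4)) for r in recognise('wrist','pin_mid')])
E
```

```text
[0.39490671 0.34478076 0.24705149] 0.12519135580155366
predicted pin top [316.46141224 125.1565879 ] [316.50985825 126.36210466]
predicted pin top [316.32153126 -47.31179841] [316.39139465 -25.71273136]
[(0.91, array([0.4853, 0.3771, 0.1033]))]
```

View pics/w10.png

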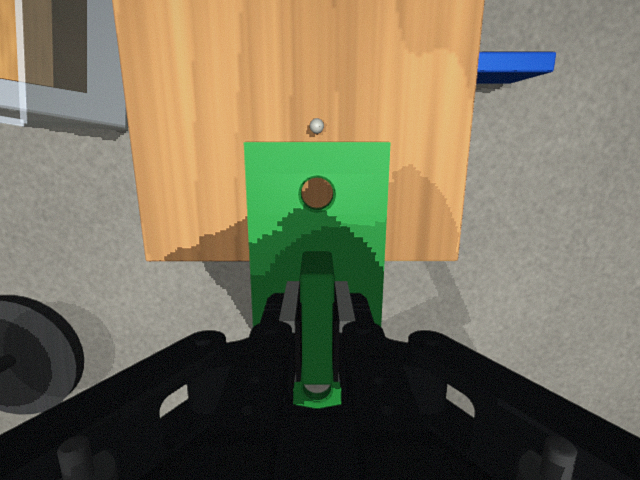

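The green plate is held with its hole at (317,192). The bare pin shows at (317,126), within a pixel of my prediction. I'll take the plate to the bin.

Request:
apply_moves:
  targets:
    - {"translation": [0.09, 0.19, 0], "twist": 0, "hand": 0}
    - {"translation": [0.175, 0.386, 0], "twist": 0, "hand": 0}
    - {"translation": [0.175, 0.386, 0], "twist": 0, "hand": 0}
    - {"translation": [0.175, 0.386, 0], "twist": 0, "hand": 0}
    - {"translation": [0.175, 0.386, 0], "twist": 0, "hand": 0}
    - {"translation": [0.175, 0.386, 0], "twist": 0, "hand": 0}
    - {"translation": [0.175, 0.386, 0], "twist": 0, "hand": 0}
    - {"translation": [0.175, 0.386, 0], "twist": 0, "hand": 0}

```text
time: 37.55
tool_pos: [0.552, 0.066, 0.2464]
tool_rot: [-0.0, 0.999, 0.044, 0.0]
contact_force: [-0.5, 0.3, -0.5]
gripper_width: 0.129
grasp_force: 60.4
```

Request:
apply_moves:
  targets:
    - {"translation": [0.175, 0.386, 0], "twist": 0, "hand": 0}
    - {"translation": [0.175, 0.386, 0], "twist": 0, "hand": 0}
    - {"translation": [0.175, 0.386, 0], "twist": 0, "hand": 0}
    - {"translation": [0.175, 0.386, 0], "twist": 0, "hand": 0}
    - {"translation": [0.175, 0.386, 0], "twist": 0, "hand": 0}
    - {"translation": [0.09, 0.19, 0], "twist": 0, "hand": 0}
    - {"translation": [0, 0, 0], "twist": -1, "hand": 0}
    - {"translation": [0, 0, 0], "twist": -1, "hand": 0}

```text
time: 38.35
tool_pos: [0.6662, -0.1364, 0.2454]
tool_rot: [-0.0, 0.989, 0.145, -0.0]
contact_force: [-1.1, 0.1, -0.2]
gripper_width: 0.13
grasp_force: 60.4
```

Request:
apply_moves:
  targets:
    - {"translation": [0, 0, 0], "twist": -1, "hand": 0}
    - {"translation": [0, 0, 0], "twist": -1, "hand": 0}
    - {"translation": [0, 0, 0], "twist": -1, "hand": 0}
    - {"translation": [0, 0, 0], "twist": -1, "hand": 0}
    - {"translation": [0, 0, 0], "twist": -1, "hand": 0}
    - {"translation": [0, 0, 0], "twist": -1, "hand": 0}
    - {"translation": [0, 0, 0], "twist": -1, "hand": 0}
    - {"translation": [0, 0, 0], "twist": -1, "hand": 0}

```text
time: 39.15
tool_pos: [0.666, -0.1353, 0.2458]
tool_rot: [-0.0, 0.855, 0.519, -0.0]
contact_force: [0.1, 0.7, -1.6]
gripper_width: 0.129
grasp_force: 60.4
```

Request:
apply_moves:
  targets:
    - {"translation": [0, 0, 0], "twist": -1, "hand": 0}
    - {"translation": [0, 0, 0], "twist": -1, "hand": 0}
    - {"translation": [0, 0, 0], "twist": -1, "hand": 0}
    - {"translation": [0, 0, 0], "twist": -1, "hand": 0}
    - {"translation": [0, 0, 0], "twist": -0.26, "hand": 0}

```text
time: 39.65
tool_pos: [0.6659, -0.1352, 0.2458]
tool_rot: [-0.0, 0.727, 0.687, -0.0]
contact_force: [-0.6, -0.4, -0.1]
gripper_width: 0.127
grasp_force: 60.4
```

```bash
python3 - <<'E'
from h import *
c=cam('wrist'); im=pic('wrist','w11')
for r in regions_of('wrist','bin'): print(r['score'],rect('wrist',r['pixels'],.025,c))
t=pic('top','top8'); 
for r in regions_of('top','bin'): print('top',r['score'],rect('top',r['pixels'],.025))
print(find(t,'top','green',(280,400,150,250),.2))
print('red',find(t,'top','red',(240,325,165,220),.006))
print(find(t,'top','handle',(200,300,220,290),.075))
go(.666,-.135,.06,-.056)
E
```

```text
0.63 (array([673.7, -56.6, 100.7,  34.4]), np.float64(-0.055))
top 0.55 (array([ 638.9, -140.9,  115.1,   49.7]), np.float64(1.505))
(array([ 662.1, -108.3,   39.4,   33.7]), np.float64(-0.155))
red (array([695.4,  66.1, 126.3,  54.1]), np.float64(1.531))
(array([524.6, 214.9,  67.1,  12.5]), np.float64(-1.483))
d tool mm [ -0.3   0.5 186.1] twist -0.002 j6 -0.251 tcp [ 0.6656 -0.1347  0.2461] yaw -0.058 w 0.13 t 39.85
```

View pics/w11.png

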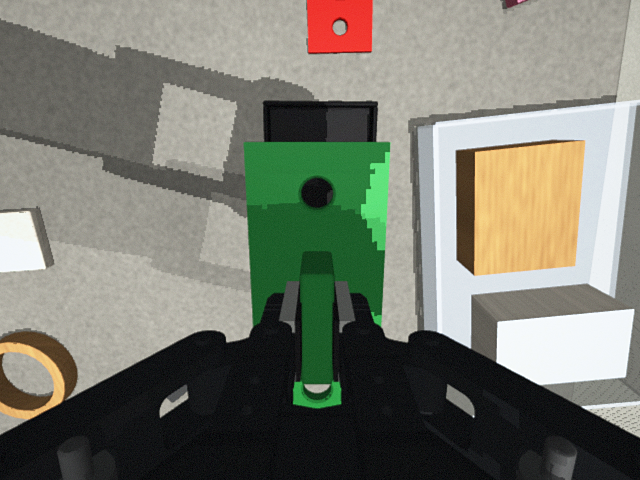

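Request:
apply_moves:
  targets:
    - {"translation": [0, 0.025, 0.2], "twist": 0, "hand": 0}
    - {"translation": [0, 0, 0.4], "twist": 0, "hand": 0}
    - {"translation": [0, 0, 0.4], "twist": 0, "hand": 0}
    - {"translation": [0, 0, 0.4], "twist": 0, "hand": 0}
    - {"translation": [0, 0, 0.3], "twist": 0, "hand": 0}
    - {"translation": [0, 0, 0.2], "twist": 0, "hand": 0}
    - {"translation": [0, 0, 0.16], "twist": 0, "hand": 0}
    - {"translation": [0, 0, 0], "twist": 0, "hand": 0}

```text
time: 40.65
tool_pos: [0.6667, -0.1342, 0.0379]
tool_rot: [-0.002, 0.727, 0.687, -0.001]
contact_force: [-1.0, 0.4, 0.2]
gripper_width: 0.125
grasp_force: 60.4
```

Request:
apply_moves:
  targets:
    - {"translation": [0, 0, 0], "twist": 0, "hand": 0}
    - {"translation": [0, 0, 0], "twist": 0, "hand": 0}
    - {"translation": [0, 0, 0], "twist": 0, "hand": 0.3}
    - {"translation": [0, 0, 0], "twist": 0, "hand": 0.3}
    - {"translation": [0, 0, 0], "twist": 0, "hand": 0.3}
    - {"translation": [0, 0, -0.2], "twist": 0, "hand": 0.3}
    - {"translation": [0, 0, -0.4], "twist": 0, "hand": 0.3}
    - {"translation": [0, 0, -0.5], "twist": 0, "hand": 0.3}

```text
time: 41.45
tool_pos: [0.666, -0.134, 0.1485]
tool_rot: [-0.003, 0.727, 0.687, -0.001]
contact_force: [1.3, -0.8, 1.1]
gripper_width: 0.3
grasp_force: 0.0
```

Request:
apply_moves:
  targets:
    - {"translation": [0.2, 0.02, -0.4], "twist": 0, "hand": 0.35}
    - {"translation": [0.4, 0.02, 0], "twist": 0, "hand": 0.35}
    - {"translation": [0.4, 0.02, 0], "twist": 0, "hand": 0.35}
    - {"translation": [0.4, 0.02, 0], "twist": 0, "hand": 0.35}
    - {"translation": [0.4, 0.02, 0], "twist": 0, "hand": 0.35}
    - {"translation": [0.2, 0.02, 0], "twist": 0, "hand": 0.35}
    - {"translation": [0, 0, 0], "twist": 0, "hand": 0.35}
    - {"translation": [0, 0, 0], "twist": 0, "hand": 0.35}

```text
time: 42.25
tool_pos: [0.6911, 0.064, 0.1903]
tool_rot: [0.0, 0.727, 0.687, -0.0]
contact_force: [0.3, -0.6, -0.1]
gripper_width: 0.345
grasp_force: 0.0
```

```bash
python3 - <<'E'
from h import *
c=cam('wrist'); im=pic('wrist','w12')
r=find(im,'wrist','red',None,.006,c); print('red',r)
t=pic('top','top9'); print('green',find(t,'top','green',(280,400,150,250),.01)); print(find(t,'top','handle',(200,300,220,290),.075))
go(r[0][0]/1e3,r[0][1]/1e3,.032,r[1]-np.pi/2)
E
```

```text
red (array([696.5,  67.2, 130.1,  56.1]), np.float64(1.533))
green (array([ 668.3, -136.1,  131.3,   56.5]), np.float64(1.513))
(array([524.5, 214.8,  67.3,  12.7]), np.float64(-1.483))
d tool mm [  4.6   5.2 158.2] twist -0.02 j6 0.042 tcp [0.6911 0.063  0.1902] yaw -0.057 w 0.35 t 42.35
```

View pics/w12.png

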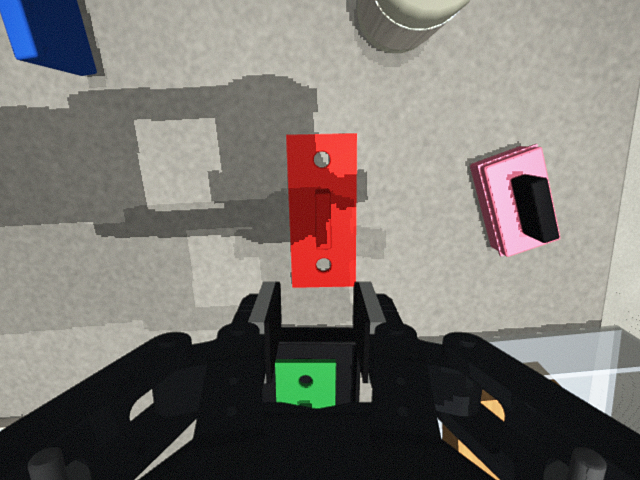

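The green plate lies in the bin (305,380). The red plate is at (322,210) and the pink look-alike at (515,200) is clear of it. I'll grip red.

Request:
apply_moves:
  targets:
    - {"translation": [0.045, 0.052, 0.1], "twist": -0.2, "hand": 0.35}
    - {"translation": [0, 0, 0.4], "twist": 0, "hand": 0.35}
    - {"translation": [0, 0, 0.4], "twist": 0, "hand": 0.35}
    - {"translation": [0, 0, 0.4], "twist": 0, "hand": 0.35}
    - {"translation": [0, 0, 0.27], "twist": 0, "hand": 0.35}
    - {"translation": [0, 0, 0], "twist": 0, "hand": 0.35}
    - {"translation": [0, 0, 0], "twist": 0, "hand": 0.35}
    - {"translation": [0, 0, 0], "twist": 0, "hand": 0}

```text
time: 43.15
tool_pos: [0.6965, 0.0681, 0.0329]
tool_rot: [-0.0, 0.72, 0.694, -0.0]
contact_force: [0.1, 0.6, -0.2]
gripper_width: 0.194
grasp_force: 0.0
```

Request:
apply_moves:
  targets:
    - {"translation": [0, 0, 0], "twist": 0, "hand": 0}
    - {"translation": [0, 0, 0], "twist": 0, "hand": 0}
    - {"translation": [0, 0, 0], "twist": 0, "hand": 0}
    - {"translation": [0, 0, 0], "twist": 0, "hand": 0}
    - {"translation": [0, 0, 0], "twist": 0, "hand": 0}

```text
time: 43.65
tool_pos: [0.6964, 0.0687, 0.0333]
tool_rot: [-0.0, 0.72, 0.694, -0.0]
contact_force: [-0.1, -0.1, -0.4]
gripper_width: 0.127
grasp_force: 60.5
```

```bash
python3 - <<'E'
from h import *
s=state();print(s['tool_pos'],s['gripper_width'],s['grasp_force'],s['contact_force'])
go(.395,.345,.247,-1.48)
E
```

```text
[0.69642789 0.0687106  0.03330005] 0.12722602980518188 60.5014443397522 [-0.11149225 -0.10656201 -0.40041215]
d tool mm [ 265.3 -311.2 -213.7] twist 1.444 j6 0.028 tcp [0.6964 0.0687 0.0333] yaw -0.036 w 0.13 t 43.65
```

Request:
apply_moves:
  targets:
    - {"translation": [0, 0, -0.1], "twist": 0, "hand": 0}
    - {"translation": [0, 0, -0.3], "twist": 0, "hand": 0}
    - {"translation": [0, 0, -0.4], "twist": 0, "hand": 0}
    - {"translation": [0, 0, -0.4], "twist": 0, "hand": 0}
    - {"translation": [0, 0, -0.4], "twist": 0, "hand": 0}
    - {"translation": [0, 0, -0.3], "twist": 0, "hand": 0}
    - {"translation": [0, 0, -0.2], "twist": 0, "hand": 0}
    - {"translation": [0.13, -0.155, 0], "twist": 0, "hand": 0}

```text
time: 44.45
tool_pos: [0.6843, 0.0811, 0.2497]
tool_rot: [0.004, 0.72, 0.694, 0.003]
contact_force: [0.9, -0.2, -0.7]
gripper_width: 0.128
grasp_force: 60.4
```

Request:
apply_moves:
  targets:
    - {"translation": [0.27, -0.31, 0], "twist": 0, "hand": 0}
    - {"translation": [0.27, -0.31, 0], "twist": 0, "hand": 0}
    - {"translation": [0.27, -0.31, 0], "twist": 0, "hand": 0}
    - {"translation": [0.27, -0.31, 0], "twist": 0, "hand": 0}
    - {"translation": [0.27, -0.31, 0], "twist": 0, "hand": 0}
    - {"translation": [0.27, -0.31, 0], "twist": 0, "hand": 0}
    - {"translation": [0.27, -0.31, 0], "twist": 0, "hand": 0}
    - {"translation": [0.27, -0.31, 0], "twist": 0, "hand": 0}

```text
time: 45.25
tool_pos: [0.44, 0.308, 0.2442]
tool_rot: [0.0, 0.72, 0.694, 0.001]
contact_force: [0.5, 0.2, 0.5]
gripper_width: 0.126
grasp_force: 60.4
```

Request:
apply_moves:
  targets:
    - {"translation": [0.26, -0.31, 0], "twist": 0, "hand": 0}
    - {"translation": [0.13, -0.155, 0], "twist": 0, "hand": 0}
    - {"translation": [0, 0, 0], "twist": 1, "hand": 0}
    - {"translation": [0, 0, 0], "twist": 1, "hand": 0}
    - {"translation": [0, 0, 0], "twist": 1, "hand": 0}
    - {"translation": [0, 0, 0], "twist": 1, "hand": 0}
    - {"translation": [0, 0, 0], "twist": 1, "hand": 0}
    - {"translation": [0, 0, 0], "twist": 1, "hand": 0}

```text
time: 46.05
tool_pos: [0.3963, 0.3477, 0.2441]
tool_rot: [-0.0, 0.894, 0.449, 0.0]
contact_force: [0.4, -1.1, -0.7]
gripper_width: 0.121
grasp_force: 60.3
```

Request:
apply_moves:
  targets:
    - {"translation": [0, 0, 0], "twist": 1, "hand": 0}
    - {"translation": [0, 0, 0], "twist": 1, "hand": 0}
    - {"translation": [0, 0, 0], "twist": 1, "hand": 0}
    - {"translation": [0, 0, 0], "twist": 1, "hand": 0}
    - {"translation": [0, 0, 0], "twist": 1, "hand": 0}
    - {"translation": [0, 0, 0], "twist": 1, "hand": 0}
    - {"translation": [0, 0, 0], "twist": 1, "hand": 0}
    - {"translation": [0, 0, 0], "twist": 1, "hand": 0}

```text
time: 46.85
tool_pos: [0.3963, 0.3477, 0.2441]
tool_rot: [-0.0, 0.998, 0.065, 0.0]
contact_force: [0.2, -0.5, -0.3]
gripper_width: 0.122
grasp_force: 60.3
```

Request:
apply_moves:
  targets:
    - {"translation": [0, 0, 0], "twist": 0.46, "hand": 0}
    - {"translation": [0, 0, 0], "twist": 0, "hand": 0}
    - {"translation": [0, 0, 0], "twist": 0, "hand": 0}

```text
time: 47.15
tool_pos: [0.3964, 0.3477, 0.2438]
tool_rot: [-0.0, 0.999, 0.045, 0.0]
contact_force: [-0.1, 0.3, 0.0]
gripper_width: 0.128
grasp_force: 60.3
```

```bash
cat > hole.py <<'E'
from h import *
def blob(m,u,v):
    n,l,st,ce=cv2.connectedComponentsWithStats(m.astype(np.uint8))
    k=[i for i in range(1,n) if 20<st[i,4]<3000]; i=min(k,key=lambda i:np.hypot(*(ce[i]-(u,v)))); return ce[i].round(1),st[i].tolist()
def hole(im,col,u,v):
    w=im[v-40:v+41,u-40:u+41]; m=hsv(w,*WIN[col])==0
    a,b=blob(m,40,40); return a+[u-40,v-40],b
def pin(im,u,v):
    w=im[v-15:v+16,u-15:u+16]; H=cv2.cvtColor(w,cv2.COLOR_RGB2HSV); m=(H[...,1]<60)
    a,b=blob(m,15,15); return a+[u-15,v-15],b
E
python3 - <<'E'
from hole import *
g=cv2.imread('pics/w10.png')[:,:,::-1].copy()
print('green hole',hole(g,'green',317,192),'pin',pin(g,317,126))
c=cam('wrist'); im=pic('wrist','w13'); s=state()
print('red hole',hole(im,'red',317,192)); 
pp=w2px('wrist',(.5129-.996*.045,.3558-.09*.045,.128),c); print('pred pin',pp); print('pin',pin(im,*pp.round().astype(int)))
go(.5133,.3552,.1373,-1.482)
E
```

```text
green hole (array([316.7, 192.4]), [24, 26, 32, 30, 759]) pin (array([316.3, 125.4]), [8, 7, 14, 16, 163])
red hole (array([316.6, 193.7]), [25, 27, 31, 31, 723])
pred pin [321.02111087 128.13745318]
pin (array([320.7, 128.2]), [8, 8, 14, 15, 165])
d tool mm [117.1   3.  106.5] twist 0.001 j6 2.06 tcp [0.3963 0.3477 0.2437] yaw -1.481 w 0.12 t 47.2
```

View pics/w13.png

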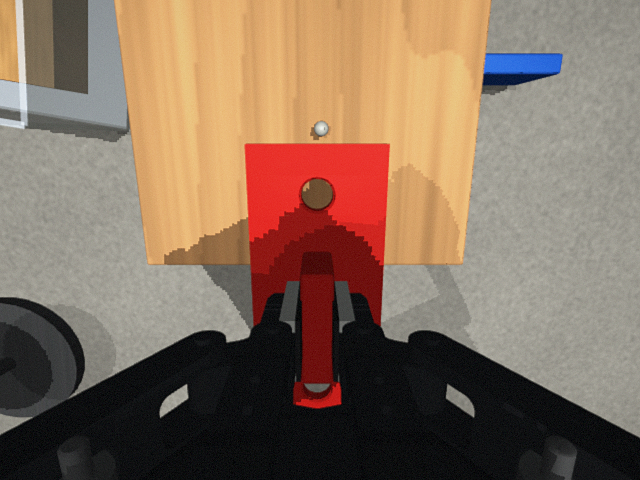

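```bash
python3 - <<'E'
from hole import *
c=cam('wrist'); s=state(); t=s['tool_pos']
h=px2w('wrist',316.6,193.7,t[2]-.0333+.005,c); print('hole-tcp mm',(h-t)*1e3)
R=np.array([[.996,.09],[.09,-.996]]) # rows tool x,y
print('in tool',R@((h-t)[:2]*1e3))
p=px2w('wrist',320.7,128.2,.128,c); print('pin',p*1e3,'needed move in tool',R@((p-h)[:2]*1e3))
E
```

```text
hole-tcp mm [ 44.53344364   4.21423919 -28.3       ]
in tool [44.73459139 -0.18937231]
pin [468.01357527 351.91243775 128.        ] needed move in tool [27.04450446  2.45041999]
```

Request:
apply_moves:
  targets:
    - {"translation": [0.2, 0.027, 0], "twist": 0, "hand": 0}
    - {"translation": [0.4, 0, 0], "twist": 0, "hand": 0}
    - {"translation": [0.37, 0, 0], "twist": 0, "hand": 0}
    - {"translation": [0.2, 0, 0], "twist": 0, "hand": 0}
    - {"translation": [0, 0, 0.3], "twist": 0, "hand": 0}
    - {"translation": [0, 0, 0.3], "twist": 0, "hand": 0}
    - {"translation": [0, 0, 0], "twist": 0, "hand": 0}
    - {"translation": [0, 0, 0], "twist": 0, "hand": 0}

```text
time: 48.0
tool_pos: [0.5128, 0.3552, 0.1831]
tool_rot: [0.0, 0.999, 0.045, -0.001]
contact_force: [0.6, 0.5, -0.2]
gripper_width: 0.127
grasp_force: 60.3
```

```bash
python3 - <<'E'
from hole import *
go(.5134,.3555,.1373,-1.481)
c=cam('wrist'); s=state(); t=s['tool_pos']; im=pic('wrist','w14')
print('pin top pred', [w2px('wrist',(.5129+.0448,.3558+.00405,z),c).round(1) for z in(.132,.104)], hole(im,'red',317,192), s['contact_force'])
cv2.imwrite('pics/w14c.png',cv2.resize(im[140:260,240:400,::-1],None,fx=4,fy=4))
E
```

```text
d tool mm [ 0.6 -0.3 45.8] twist -0.001 j6 1.968 tcp [0.5128 0.3552 0.1831] yaw -1.482 w 0.13 t 48.0
pin top pred [array([315.7, 185.3]), array([315.8, 178.5])] (array([316.5, 193.4]), [24, 26, 32, 31, 731]) [ 0.59812942  0.46422561 -0.19381002]
```

View pics/w14c.png

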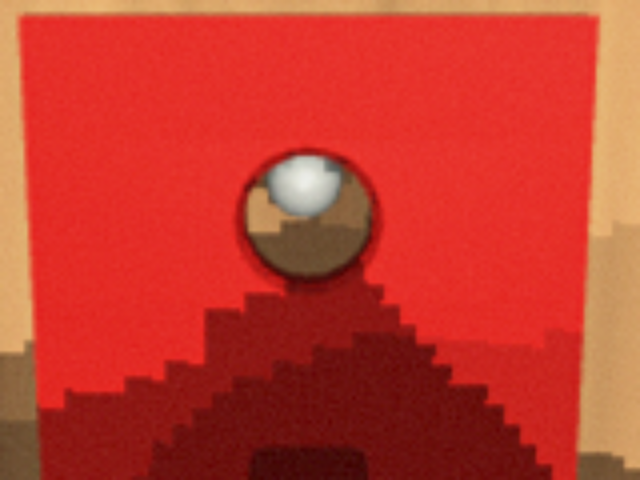

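The pin top shows through the red plate's hole, laterally centred at about (316,186) in the frame and offset only by parallax. I'll lower slowly.

Request:
apply_moves:
  targets:
    - {"translation": [0.004, 0, 0.1], "twist": 0, "hand": 0}
    - {"translation": [0, 0, 0.08], "twist": 0, "hand": 0}
    - {"translation": [0, 0, 0.08], "twist": 0, "hand": 0}
    - {"translation": [0, 0, 0.08], "twist": 0, "hand": 0}
    - {"translation": [0, 0, 0.05], "twist": 0, "hand": 0}
    - {"translation": [0, 0, 0.03], "twist": 0, "hand": 0}
    - {"translation": [0, 0, 0], "twist": 0, "hand": 0}
    - {"translation": [0, 0, 0], "twist": 0, "hand": 0}

```text
time: 48.85
tool_pos: [0.5137, 0.3555, 0.1415]
tool_rot: [-0.0, 0.999, 0.044, 0.0]
contact_force: [0.8, -0.6, -0.4]
gripper_width: 0.13
grasp_force: 60.3
```

Request:
apply_moves:
  targets:
    - {"translation": [0, 0, 0.02], "twist": 0, "hand": 0}
    - {"translation": [0, 0, 0.015], "twist": 0, "hand": 0}
    - {"translation": [0, 0, 0], "twist": 0, "hand": 0}
    - {"translation": [0, 0, 0], "twist": 0, "hand": 0.35}
    - {"translation": [0, 0, 0], "twist": 0, "hand": 0.35}
    - {"translation": [0, 0, 0], "twist": 0, "hand": 0.35}
    - {"translation": [0, 0, -0.1], "twist": 0, "hand": 0.35}
    - {"translation": [0, 0, -0.4], "twist": 0, "hand": 0.35}

```text
time: 49.65
tool_pos: [0.5108, 0.3538, 0.1832]
tool_rot: [0.002, 0.999, 0.044, -0.005]
contact_force: [-0.3, 0.9, -1.4]
gripper_width: 0.347
grasp_force: 0.0
```

Request:
apply_moves:
  targets:
    - {"translation": [0, 0, -0.4], "twist": 0, "hand": 0.35}
    - {"translation": [0, 0, -0.4], "twist": 0, "hand": 0.35}
    - {"translation": [-0.1, 0, -0.2], "twist": 0, "hand": 0.35}
    - {"translation": [0, 0, 0], "twist": 0, "hand": 0.35}
    - {"translation": [0, 0, 0], "twist": 0, "hand": 0.35}

```text
time: 50.15
tool_pos: [0.5036, 0.3546, 0.2884]
tool_rot: [-0.0, 0.999, 0.044, 0.001]
contact_force: [0.6, 0.2, -0.9]
gripper_width: 0.353
grasp_force: 0.0
```

```bash
python3 - <<'E'
from hole import *
c=cam('wrist'); im=pic('wrist','w15'); s=state(); print(s['tool_pos'],s['contact_force'],s['time'])
print('red',find(im,'wrist','red',None,.11,c))
t=pic('top','top10'); print('green',find(t,'top','green',(280,400,150,250),.01)); print(find(t,'top','handle',(200,300,220,290),.075))
a=np.hstack([im[:, :],t[:, 100:420]]); cv2.imwrite('pics/f.png',cv2.resize(a[:,:,::-1],(800,400)))
pic('side','s3')
E
```

```text
[0.50324672 0.35427134 0.2867243 ] [ 0.02175498 -0.03815451 -0.922662  ] 50.2
red (array([512.6, 355.4, 130. ,  56.5]), np.float64(0.09))
green (array([ 668.3, -136. ,  131.5,   56.5]), np.float64(1.513))
(array([524.5, 214.9,  67.1,  12.7]), np.float64(-1.483))
```

View pics/f.png

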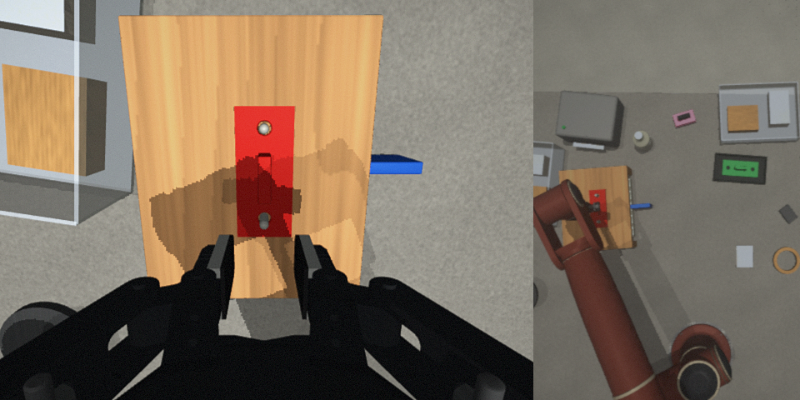

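The red plate sits flat on both pins, seen at (264,128) and (264,220) in the composite. The green plate is in the bin and the tray handle hasn't moved, so I'm handing in.

```bash
python3 -c "
from plant import *
print(job_done())"
```

```text
the job is handed in; nothing more can be done
None
```

I handed the job in at about 50 s of the 208 s allowed: the three cases present (orange, grey, yellow) went home in the tray against the back stop, the green plate lies in the bin, and the red plate sits flat on both pins; no verdict was returned.

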